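# Lift a coated plate off the sloping rack with a spatula and bin it

### The arm

A 6-joint arm with a two-finger parallel gripper is mounted at the origin on the work surface. World frame = base frame: x ahead of the robot, y to its left, z up, the work surface at z = 0. Lengths are in mm, angles in rad, forces in N, time in s.
With the tool pointing down it reaches from about 275 to 1000 mm from the base axis. Payload 8.4 kg.
Tool frame: the origin (TCP) lies midway between the tips of the shut fingers; the grasp point (between the pads) lies 19 mm behind it; z points along the fingers, y is the line along which they close (so a half turn about z gives the same grasp; the last joint's range is limited). The gripper opens to 85 mm and grips with 20 to 120 N. Pads are 22 mm wide; open, the fingers measure 114 mm over their backs; the gripper's body (76 mm by 85 mm) begins 54 mm behind the grasp point. The pads swing forward as they close: fully open they stand 13 mm farther back than shut.
Start: joints at [-1.115, 0.353, 1.633, -0, 1.155, -0.002], TCP at [276.234, -560.645, 231.281] pointing down, gripper open.
Joint ranges: [-2.63, 2.63], [-0.92, 2.1], [0.06, 2.66], [-1.3, 4.44], [0, 2.69], [-3.02, 3.02]. Speed limits (rad/s): [2.22, 2.22, 2.79, 3.14, 3.14, 3.14].

### API

Orientations are given as [roll, pitch, yaw] about the fixed x, y, z axes, in that order (R = Rz(yaw) Ry(pitch) Rx(roll)).
In Python, from rig import monitor, imaging, r gives the robot as it stands.
- The arm moves only by the tool drive_tool, never from a script. Its argument "plan" is a list of rows, each an object of numbers: "x", "y", "z": the shift along the tool's x, y, z in units of 50 mm (1.0 is 50 mm); "ax", "ay", "az": the turn, a rotation vector about the tool's x, y, z in units of 6 degrees (1.0 is 6 degrees); "hand": the finger opening in mm, from 0 to 85.4. In form: [{"x": .., "y": .., "z": .., "ax": .., "ay": .., "az": .., "hand": ..}, ...]. A call has 1 to 8 rows; each row is the pose to reach, as a shift and turn from the pose commanded when the call began, along the tool's axes at that moment; what a row does not reach only later rows make up. A row lasts 1/10 s, in which the tool goes at most 50 mm and 8.59 degrees, less where a joint would pass 70% of its speed; a pose out of reach is approached as far as the arm can. A call with a gripper value outside its range is refused whole. The fingers move at their own pace and stop on an object; "grip_force" is the grip in N (left out, the last holds). Time passes only in rows, so rows that repeat a pose let the fingers close. It gives the time, the measured TCP pose, the force, the opening and the grip force at its end, in the units of the state.
- monitor.sense(): the state, without advancing time (a new reading comes with each control period).
- imaging.grab_frame(name): name is "scene" or "top" or "wrist"; returns the picture (480x640x3 uint8, red, green, blue); there is no depth.
- imaging.camera_info(name): a dict with "mtx" (3x3 intrinsics, pixels), "dist" ([k1, k2, p1, p2, k3] as OpenCV has them; the pictures are not rectified), "R" (3x3) and "t" (3): a world point X has camera coordinates R X + t. Camera axes: x right, y down, z forward; pixel columns grow to the right and rows downward; lengths in mm; the calibration is good to about 2 mm. A picture is of the moment at which its call begins: read the wrist's pose just before it. camera_info takes no time and is no camera call; for the wrist camera it gives the pose at the moment of the call.
- r.sign_off(): hands the job in; it is judged then, once.
The state is a dict: "clock": time; "qpos": joint angles; "qvel": joint speeds; "joint_efforts": joint torques, N m; "eef_pos": TCP position; "tcp_rot": TCP orientation; "contact_force": force on the tool from outside, world axes, zero at the start; "wrist_torque": the same for the moment, N m; "opening": opening from 0.0 (shut) to 1.0 (fully open); "grasp_force": force on a finger pad.
Only numpy, scipy, OpenCV 4.12 (cv2) and the standard library are available. Lean on these libraries where they do the work, as an engineer would, in place of code of your own. Each camera call takes 0.05 s, during which the arm holds its last target. There are 200 camera calls.

### The job

The red cover plate on the sloping rack is freshly coated, so keep the gripper off it: slide the spatula under it between the rails, lift it off and set it down gently and flat on the two rails of the blue bin, squarely and centred between the walls. Then draw the spatula out, lay it on the bench, and swing the bin's yellow lid fully shut so its tab drops over the rim. Leave the grey plate, tub, can and carton alone.

Things in the scene. Friction and masses are not known exactly. Their poses are not given: they have to be found in the camera images.
- spatula: Steel lifter, 0.2 kg, standing on its blade. Origin: underside of the blade, below the front face of the heel, centred across. x along the blade to its tip, z up. Blade 110 long from the heel, 60 wide, 3 thick. Heel: upright fence 60 wide, 22 high, 4 thick, just behind the origin, against which a plate can rest. A neck 14 wide at x -20 to -4 carries the handle.
- spatula_handle (a point): Centre of the orange handle, 30 behind and 75 above the spatula's origin: a bar along x, 80 long, 20 wide (grip across this), 24 high.
- spatula_tip (a point): Middle of the blade's front edge, 110 ahead of the spatula's origin.
- red_plate: Red flat cover plate 120 (x) by 110 (y) by 8 thick, about 0.28 kg, with a flat hub 4 high on top. Origin: centre of its underside; z out of its top. It starts on the sloping rack, x pointing up the slope, in either bay.
- grey_plate: Bare aluminium plate of the same size in the other bay of the rack; stays there.
- rack: Fixed rack, 276 wide, sloping up 28 degrees along its x from the low open side. Origin on the bench under its middle. Bays at y = -68 and +68: a plate lies on two rails 14 wide, 74 clear between, 22 above the deck, the centre of its underside 135 above the bench over x = 0. Stops 10 high at the rails' low ends; the end is open between them. Fins 14 above the rails beside the plates.
- bin: Fixed blue bin 154 (x) by 142 (y), walls 75 high, 4 thick, open above and in front (-x) but for a lip 22 high at x = -75. Origin: centre of its underside. Two rails along x carry the plate: tops at z = 45, 14 wide, at y = -44 and +44 (74 clear between). Inner width 134, inner back wall at x = 75. The plate belongs centred over the origin, its x along the bin's x.
- lid (a joint): Yellow lid of the bin, hinged on its right (-y) wall; 0 shut, 1.57 upright, larger leaning outwards; a stiff hinge holds it where it is left. Lid 154 by 142, 5 thick, with a tab 50 wide that drops 19 over the left rim.
- lid_hinge (a point): Middle of the hinge line, at y = -71, z = 75 of the bin; the hinge line runs along the bin's x.
- lid_edge (a point): Middle of the lid's free edge on its outer face, 142 from the hinge.
- yellow_tub: Small open yellow tub 90 by 70, 60 high, origin under its centre; a bystander.
- spray_can: Green can, 56 diameter, 150 high, origin under its centre; a bystander.
- carton: Cardboard carton 100 by 90, 70 high, origin under its centre; a bystander.
Mind the look-alikes: they are no part of the job. Several things look just like the spatula: the one meant starts farthest to the robot's left. Several things have the shape of the red_plate; the one meant has the colours described above.

How it is judged:
By the outcome, as a careful person would: the job done as asked, in the order asked, and still so for the second after the job is handed in, with the robot touching nothing.
It also fails if it takes over 72 s, if anything falls off the work surface, if the arm or the gripper's body presses on something with over 40 N, if the wrist force passes 120 N, or if a joint passes its speed limit or range.

## Working session

There is one attempt and no reset: what is moved stays moved. The work goes in short steps, Python scripts to look and compute and a tool call to move; the robot and the scene stay as the last step left them, time stands still between calls to the robot, and variables do not carry over. Pictures are saved under pics/ and viewed, at most 10 in all, crops included, and the job is handed in when it is done.

Besides the shell and the picture viewer there is one more tool, called as a command line: name --argument value ..., lists and objects as JSON in quotes. drive_tool: Moves the arm, as the interface text tells. Its arguments: {"type":"object","properties":{"plan":{"type":"array","items":{"type":"object","properties":{"x":{"type":"number"},"y":{"type":"number"},"z":{"type":"number"},"ax":{"type":"number"},"ay":{"type":"number"},"az":{"type":"number"},"hand":{"type":"number"}}}},"grip_force":{"type":"number"}},"required":["plan"]}

```bash
ls; mkdir -p pics; python3 - <<'E'
from rig import monitor, imaging, r
import cv2,numpy as np
s=monitor.sense();print({k:np.round(v,3).tolist() for k,v in s.items()})
for n in("scene","top"):
    f=imaging.grab_frame(n);cv2.imwrite(f"pics/{n}0.png",f[:,:,::-1]);c=imaging.camera_info(n);print(n,{k:np.round(v,3).tolist() for k,v in c.items()})
E
```

```text
pics
{'clock': 0.0, 'qpos': [-1.115, 0.354, 1.634, -0.0, 1.155, -0.002], 'qvel': [0.002, -0.0, -0.001, 0.0, -0.001, -0.001], 'joint_efforts': [-0.002, -60.525, -34.207, -0.0, 0.009, -0.0], 'eef_pos': [276.025, -560.19, 230.551], 'tcp_rot': [-3.14, 0.0, 0.458], 'contact_force': [0.419, 0.318, -1.074], 'wrist_torque': [0.011, -0.033, 0.018], 'grasp_force': 0.0, 'opening': 0.998}
scene {'mtx': [[594.692, 0.0, 320.682], [0.0, 594.692, 235.809], [0.0, 0.0, 1.0]], 'dist': [-0.113, 0.0, 0.0, 0.0, 0.0], 'R': [[0.352, 0.936, 0.013], [0.574, -0.205, -0.793], [-0.739, 0.287, -0.609]], 't': [-194.368, -186.47, 1940.932]}
top {'mtx': [[597.77, 0.0, 317.746], [0.0, 597.77, 239.061], [0.0, 0.0, 1.0]], 'dist': [-0.074, 0.0, 0.0, 0.0, 0.0], 'R': [[0.006, -1.0, -0.003], [-0.995, -0.006, -0.096], [0.096, 0.003, -0.995]], 't': [16.428, 474.811, 1644.858]}
```

View pics/scene0.png

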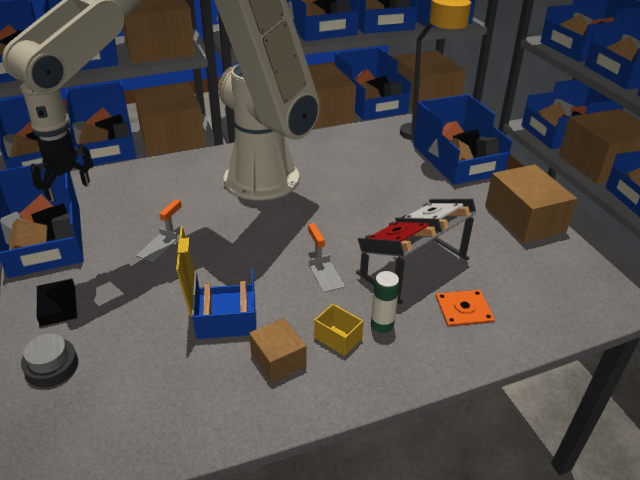

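View pics/top0.png

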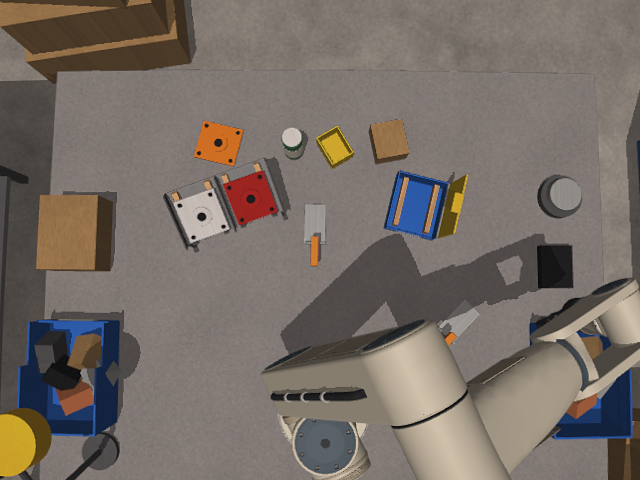

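The scene view shows the rack with the red plate at (393,230) and the grey at (430,212), the bin at (225,305) and two spatulas at (320,260) and (165,230). The top view shows the leftmost (+y) spatula at (315,235), the red plate at (250,197), and the bin at (420,205) with its lid at (455,205). Next I'll zoom in on these.

```bash
python3 - <<'E'
import cv2,numpy as np
t=cv2.imread("pics/top0.png");s=cv2.imread("pics/scene0.png")
a=cv2.resize(t[145:275,155:355],(800,520),interpolation=cv2.INTER_CUBIC)
cv2.imwrite("pics/c1.png",a)
b=cv2.resize(s[190:310,290:490],(500,300),interpolation=cv2.INTER_CUBIC)
c=cv2.resize(s[220:350,160:300],(300,279),interpolation=cv2.INTER_CUBIC)
d=cv2.resize(t[155:255,370:480],(330,300),interpolation=cv2.INTER_CUBIC)
o=np.zeros((600,800,3),np.uint8);o[:300,:500]=b;o[:279,500:]=c;o[300:,:330]=d
cv2.imwrite("pics/c2.png",o)
E
```

```text
(no output)
```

View pics/c1.png

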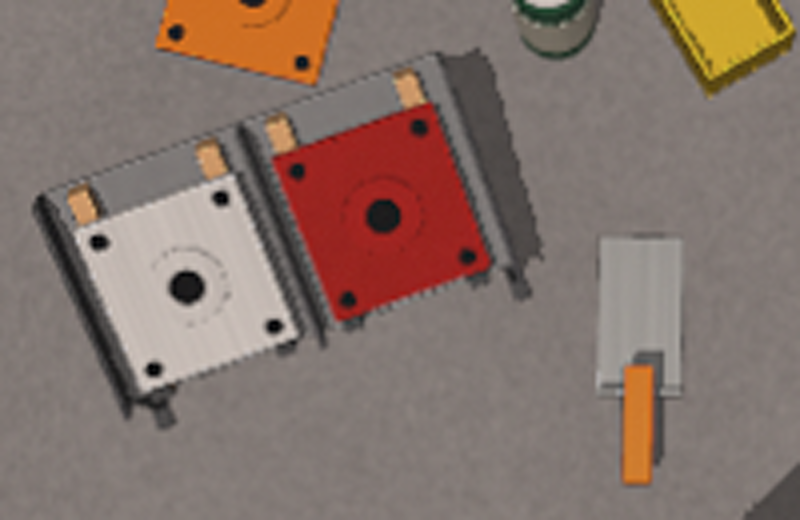

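View pics/c2.png

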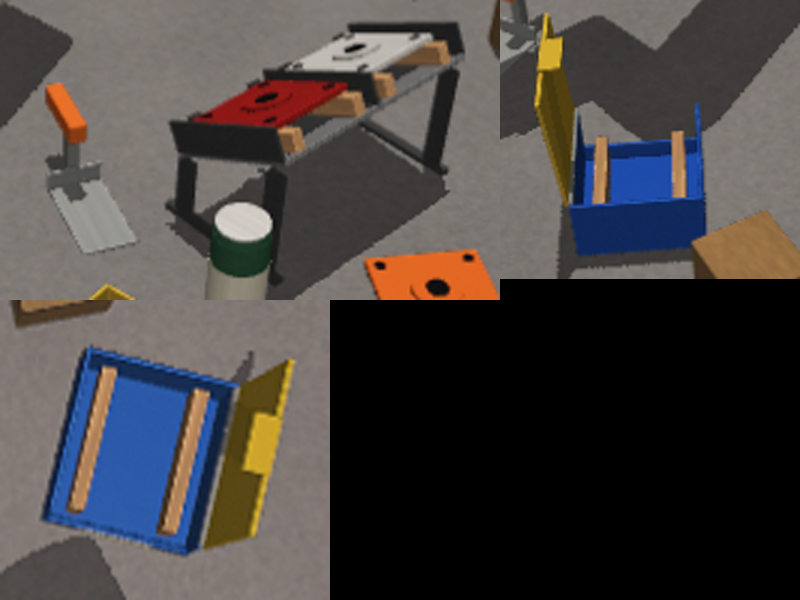

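The rack's low end, with its stops, faces the robot. The bin's open front also faces the robot, and the lid leans outwards on its -y side. In c1 the target spatula's blade front edge runs (600,237)–(683,240) and its handle is centred at (638,425). Next I'll measure these.

```bash
cat > h.py <<'E'
import cv2,numpy as np
from rig import monitor, imaging, r
from scipy.spatial.transform import Rotation as Ro
from scipy.optimize import least_squares
def info(n):
    c=imaging.camera_info(n); return {k:np.array(v,float) for k,v in c.items()}
def ray(c,p):
    u=cv2.undistortPoints(np.float64(p).reshape(-1,1,2),c['mtx'],c['dist'])[:,0]
    d=np.c_[u,np.ones(len(u))]@c['R']; return -c['R'].T@c['t'],d
def onz(c,p,z):
    o,d=ray(c,p); return o+d*((z-o[2])/d[:,2])[:,None]
def proj(c,X): return cv2.projectPoints(np.float64(X).reshape(-1,1,3),cv2.Rodrigues(c['R'])[0],c['t'],c['mtx'],c['dist'])[0][:,0]
def mask(f,lo,hi,roi):
    h=cv2.cvtColor(f,cv2.COLOR_BGR2HSV);m=cv2.inRange(h,lo,hi);k=np.zeros_like(m);x0,y0,x1,y1=roi;k[y0:y1,x0:x1]=m[y0:y1,x0:x1];return k
def big(m):
    return max(cv2.findContours(m,cv2.RETR_EXTERNAL,cv2.CHAIN_APPROX_NONE)[0],key=cv2.contourArea)
def go(T,Rt):  # shift/turn in drive units from measured pose to target (pos, Rotation)
    s=monitor.sense();R0=Ro.from_euler('xyz',s['tcp_rot'])
    return np.round(R0.inv().apply(np.array(T)-s['eef_pos'])/50,3),np.round(np.degrees((R0.inv()*Rt).as_rotvec())/6,3)
def down(yaw,pitch=0): # tool frame for spatula yaw, nose-up pitch (rad)
    return Ro.from_euler('ZY',[yaw,-pitch])*Ro.from_euler('x',np.pi)
E
python3 - <<'E'
from h import *
t=cv2.imread("pics/top0.png");s=cv2.imread("pics/scene0.png");ct,cs=info("top"),info("scene")
# red plate
def quad(cn):
    h=cv2.convexHull(cn)
    e=2
    while True:
        q=cv2.approxPolyDP(h,e,True)
        if len(q)<=4: break
        e+=.5
    q=q[:,0].astype(float);pts=cn[:,0].astype(float);L=[]
    for i in range(4):
        a,b=q[i],q[(i+1)%4];d=(b-a)/np.linalg.norm(b-a);rel=pts-a
        al=rel@d;di=abs(rel@[-d[1],d[0]]);sel=(al>.12*np.linalg.norm(b-a))&(al<.88*np.linalg.norm(b-a))&(di<2.5)
        vx,vy,x,y=cv2.fitLine(pts[sel].astype(np.float32),cv2.DIST_HUBER,0,.01,.01).ravel()
        n=np.array([-vy,vx]);n*=np.sign(n@(q.mean(0)-[x,y]));x,y=np.array([x,y])-.5*n;L.append(np.cross([x,y,1],[x+vx,y+vy,1]))
    c=[np.cross(L[i-1],L[i]) for i in range(4)];return np.array([k[:2]/k[2] for k in c])
for nm,lo,hi,roi in(("red",(0,120,60),(6,255,255),(190,140,300,260)),("grey",(0,0,160),(180,40,255),(150,160,235,260))):
    q=quad(big(mask(t,lo,hi,roi)));print(nm,q.round(1).tolist())
    P=np.array([[60,-55],[60,55],[-60,55],[-60,-55]])
    # order: top-right, top-left, bottom-left,bottom-right in image
    ang=np.arctan2(*(q-q.mean(0)).T[::-1]);q=q[np.argsort(ang)]  # tl? sorted from -pi
    best=None
    for k in range(4):
      for fl in(1,-1):
        Q=np.roll(q[::fl],k,0)
        f=lambda v:(proj(ct,(Ro.from_euler('ZY',[v[2],-np.radians(28)])).apply(np.c_[P,[8]*4])+[v[0],v[1],135])-Q).ravel()
        o=least_squares(f,[700,150,.4])
        if best is None or o.cost<best.cost:best=o
    print(nm,best.x,best.cost,best.fun.round(1))
    if nm=="red":
        X=Ro.from_euler('ZY',[best.x[2],-np.radians(28)]).apply([0,0,12])+[*best.x[:2],135]
        print("hub proj",proj(ct,X),proj(cs,X))
# spatula
cn=big(mask(t,(5,150,120),(18,255,255),(290,220,340,280)));rc=cv2.minAreaRect(cn);print("handle",rc)
b=cv2.boxPoints(rc);print(onz(ct,b,87).round(1).tolist(),onz(ct,[rc[0]],87))
tip=np.array([[600,237],[683,240]])/4+[155-.375,145-.375];print("tip",onz(ct,tip,3).round(1).tolist())
# bin rails
m=mask(t,(5,50,120),(20,180,255),(385,165,445,245))
for cn in sorted(cv2.findContours(m,0,cv2.CHAIN_APPROX_NONE)[0],key=cv2.contourArea)[-2:]:
    rc=cv2.minAreaRect(cn);print("rail",rc,onz(ct,[rc[0]],45).round(1),onz(ct,cv2.boxPoints(rc),45).round(1).tolist())
rim=np.array([[87,347],[238,385],[43,520],[190,553]])/3+[370,55];print("rim",onz(ct,rim,75).round(1).tolist())
for n,f,c,roi in(("top",t,ct,(435,165,475,245)),("scene",s,cs,(170,220,205,320))):
    cn=big(mask(f,(20,90,40),(35,255,255),roi));print(n,"lid hull",cv2.approxPolyDP(cv2.convexHull(cn),1.5,True)[:,0].tolist())
E
```

```text
red [[262.4, 169.5], [277.6, 211.0], [238.6, 225.2], [222.1, 184.1]]
red [5.74206188e+02 1.96827886e+02 3.55257121e-01] 0.024228541555709072 [-0.1  0.1  0.   0.  -0.  -0.1  0.1 -0. ]
hub proj [[250.37726759 198.16085285]] [[396.60944232 229.71372252]]
grey [[212.4, 188.1], [229.0, 229.0], [190.5, 242.7], [172.7, 202.4]]
grey [5.25883419e+02 3.24313275e+02 3.52645440e-01] 0.22369320037105617 [ 0.3 -0.2 -0.3 -0.  -0.3  0.2  0.3 -0.1]
handle ((314.0, 250.5), (29.0, 6.0), 90.0)
[[476.7, 37.1, 87.0], [476.8, 21.0, 87.0], [398.9, 20.5, 87.0], [398.8, 36.5, 87.0]] [[437.6952462   28.78396344  87.        ]]
tip [[576.8, 57.1, 3.0], [575.0, -1.9, 3.0]]
rail ((431.4841613769531, 208.49630737304688), (4.86920690536499, 48.27006912231445), 13.134021759033203) [[ 559.5 -295.8   45. ]] [[495.3, -273.2, 45.0], [627.3, -305.5, 45.0], [624.2, -318.7, 45.0], [492.3, -286.3, 45.0]]
rail ((400.642578125, 200.7688446044922), (4.809825897216797, 48.27003860473633), 13.240518569946289) [[ 580.6 -210.2   45. ]] [[516.3, -187.9, 45.0], [648.4, -219.8, 45.0], [645.4, -232.8, 45.0], [513.3, -200.8, 45.0]]
rim [[659.1, -202.4, 75.0], [624.9, -340.3, 75.0], [499.9, -161.2, 75.0], [470.7, -294.1, 75.0]]
top lid hull [[467, 175], [455, 232], [438, 237], [450, 183]]
scene lid hull [[181, 226], [189, 237], [194, 268], [191, 316], [176, 271], [177, 248]]
```

```bash
python3 - <<'E'
from h import *
c=info("wrist");s=monitor.sense();R0=Ro.from_euler('xyz',s['tcp_rot'])
print("cam in tool",R0.inv().apply(-c['R'].T@c['t']-s['eef_pos']),"axis",R0.inv().apply(c['R'][2]),"img x",R0.inv().apply(c['R'][0]),c['mtx'],s['clock'])
print(go([530,-190,330],down(-.12)))
print(go([430,30,260],down(-.02)))
E
```

```text
cam in tool [  78.86696225    0.32705482 -143.68738132] axis [-3.11355606e-01 -3.32987569e-04  9.50293415e-01] img x [-1.74694737e-04  9.99999942e-01  2.93167731e-04] [[350.97336911   0.         321.24590781]
 [  0.         350.97336911 246.41050816]
 [  0.           0.           1.        ]] 0.1
(array([ 7.829, -4.4  , -1.982]), array([-1.200e-02,  4.000e-03,  5.517e+00]))
(array([ 7.98 , -9.229, -0.576]), array([-1.200e-02,  3.000e-03,  4.562e+00]))
```

```bash
python3 -c "
from h import *
print(go([560,-250,340],down(-.2)))"
```

```text
(array([ 7.837, -3.059, -2.184]), array([-1.200e-02,  4.000e-03,  6.281e+00]))
```

drive_tool --plan '[{"x": 0.4, "y": -0.2, "z": -0.9, "az": 1}, {"x": 1.3, "y": -0.5, "z": -1.4, "az": 2}, {"x": 2.3, "y": -0.9, "z": -1.8, "az": 3}, {"x": 3.3, "y": -1.3, "z": -2.2, "az": 4}, {"x": 4.3, "y": -1.7, "z": -2.2, "az": 5}, {"x": 5.3, "y": -2.1, "z": -2.2, "az": 6}, {"x": 6.2, "y": -2.4, "z": -2.2, "az": 6.3}, {"x": 7.1, "y": -2.8, "z": -2.2, "az": 6.3}]'

```text
invalid input
```

drive_tool --plan '[{"x": 0.4, "y": -0.1}, {"x": 0.8, "y": -0.3}, {"x": 0.8, "y": -0.3}]'

```text
invalid input
```

```bash
python3 - <<'E'
from h import *
c=info("wrist");f=imaging.grab_frame("wrist");cv2.imwrite("pics/w1.png",f[:,:,::-1])
np.savez("w1.npz",**c);s=monitor.sense();print(s['clock'],s['eef_pos'],s['tcp_rot'],s['qpos'])
E
```

```text
0.15 [ 276.06063868 -560.31795462  230.71998201] [-3.14052479e+00  3.61479469e-05  4.57815720e-01] [-1.11539743e+00  3.53501166e-01  1.63397870e+00 -4.23325247e-05
  1.15518057e+00 -2.39969516e-03]
```

View pics/w1.png

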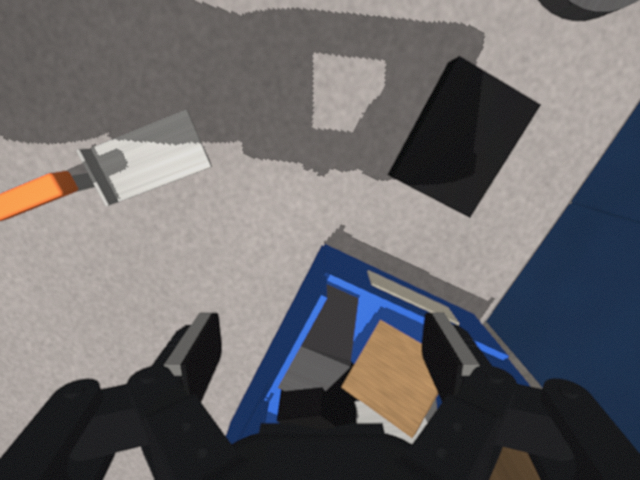

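The picture shows only the starting spot, with a decoy spatula at (130,165). The moves were refused because every row apparently needs all its keys.

drive_tool --plan '[{"x": 0.4, "y": -0.2, "z": -0.9, "ax": 0, "ay": 0, "az": 1, "hand": 85}, {"x": 1.3, "y": -0.5, "z": -1.4, "ax": 0, "ay": 0, "az": 2, "hand": 85}, {"x": 2.2, "y": -0.8, "z": -1.8, "ax": 0, "ay": 0, "az": 3, "hand": 85}, {"x": 3.1, "y": -1.1, "z": -2.2, "ax": 0, "ay": 0, "az": 4, "hand": 85}, {"x": 4.0, "y": -1.5, "z": -2.2, "ax": 0, "ay": 0, "az": 5, "hand": 85}, {"x": 5.0, "y": -1.9, "z": -2.2, "ax": 0, "ay": 0, "az": 6, "hand": 85}, {"x": 5.9, "y": -2.3, "z": -2.2, "ax": 0, "ay": 0, "az": 6.3, "hand": 85}, {"x": 6.8, "y": -2.7, "z": -2.2, "ax": 0, "ay": 0, "az": 6.3, "hand": 85}]' --grip_force 100

```text
clock: 0.95
eef_pos: [517.5, -293.5, 341.3]
tcp_rot: [3.142, -0.0, -0.203]
contact_force: [-0.9, -1.4, -0.2]
opening: 0.993
grasp_force: 0.0
```

drive_tool --plan '[{"x": 0.6, "y": -0.7, "z": 0, "ax": 0, "ay": 0, "az": 0, "hand": 85}, {"x": 0.6, "y": -0.7, "z": 0, "ax": 0, "ay": 0, "az": 0, "hand": 85}, {"x": 0.6, "y": -0.7, "z": 0, "ax": 0, "ay": 0, "az": 0, "hand": 85}]'

```text
clock: 1.25
eef_pos: [553.3, -266.2, 340.7]
tcp_rot: [3.141, 0.001, -0.2]
contact_force: [-0.4, 1.0, -0.2]
opening: 0.991
grasp_force: 0.0
```

```bash
python3 - <<'E'
from h import *
c=info("wrist");f=imaging.grab_frame("wrist");cv2.imwrite("pics/w2.png",f[:,:,::-1])
np.savez("w2.npz",**c);s=monitor.sense();print(s['clock'],s['eef_pos'],s['tcp_rot'],s['qpos'])
E
```

```text
1.3 [ 552.59507876 -267.01316494  340.85360852] [ 3.14133143e+00  1.10954104e-03 -2.01156636e-01] [-4.52265227e-01  2.54156285e-01  1.52672557e+00 -5.40494552e-04
  1.36172066e+00  1.31980004e+00]
```

View pics/w2.png

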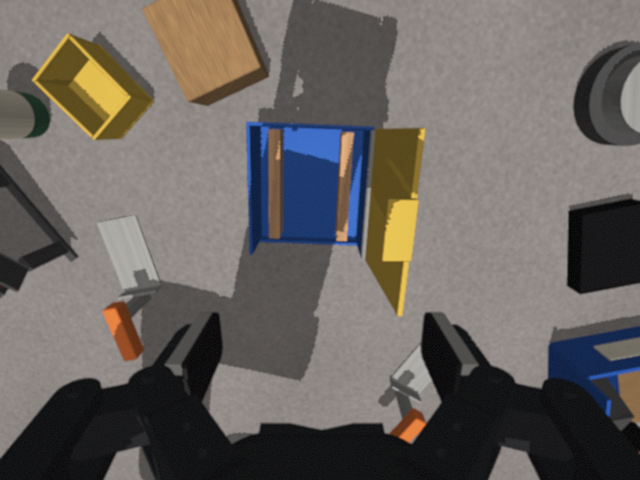

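The wrist view shows the bin rim corners at about (247,123), (370,127) and (251,254), the rails at (275,185) and (345,185), and the lid's free edge from (424,128) to (402,315).

```bash
python3 - <<'E'
from h import *
f=cv2.imread("pics/w2.png");c=dict(np.load("w2.npz"))
yaw=-.2405;R=Ro.from_euler('z',yaw)
loc=lambda X:(R.inv().apply(X-np.array([566,-252,0]))).round(1).tolist()
m=mask(f,(5,60,90),(20,200,255),(255,120,358,245))
for cn in sorted(cv2.findContours(m,0,cv2.CHAIN_APPROX_NONE)[0],key=cv2.contourArea)[-2:]:
    rc=cv2.minAreaRect(cn);print("rail",rc,loc(onz(c,[rc[0]],45)),loc(onz(c,cv2.boxPoints(rc),45)))
b=mask(f,(105,100,50),(125,255,255),(235,110,380,260))
q=cv2.approxPolyDP(cv2.convexHull(big(b)),1.5,True)[:,0];print(q.tolist())
for p in q: print(p,"z75",loc(onz(c,[p],75)),"z22",loc(onz(c,[p],22)))
# columns scan: back rim top edge
for u in(270,300,330,350): 
    v=np.flatnonzero(b[:,u]); print(u,v.min(),loc(onz(c,[[u,v.min()-.5]],75)),v.max(),loc(onz(c,[[u,v.max()+.5]],22)))
# lid edge: triangulate guesses on wrist & top
l=mask(f,(20,90,40),(35,255,255),(362,115,440,325));print("lid",cv2.approxPolyDP(cv2.convexHull(big(l)),1.5,True)[:,0].tolist())
ct=info("top")
def tri(c1,p1,c2,p2):
    o1,d1=ray(c1,[p1]);o2,d2=ray(c2,[p2]);A=np.c_[d1[0],-d2[0]];k=np.linalg.lstsq(A,o2-o1,rcond=None)[0]
    a=o1+d1[0]*k[0];b=o2+d2[0]*k[1];return (a+b)/2,np.linalg.norm(a-b)
for a,b2 in(((424,128),(467,175)),((402,315),(455,232))):
    X,e=tri(c,a,ct,b2);print("lidcorner",X,e,loc(X[None]))
# spatula in wrist
o=mask(f,(5,150,120),(15,255,255),(90,290,160,370));print("handle px",cv2.minAreaRect(big(o)))
E
```

```text
rail ((343.57659912109375, 186.0051727294922), (12.088032722473145, 108.7635269165039), 3.8506388664245605) [[6.4, -44.9, 45.0]] [[-64.3, -36.4, 45.0], [71.3, -38.1, 45.0], [71.0, -52.6, 45.0], [-64.8, -52.3, 45.0]]
rail ((274.5, 183.5), (107.0, 11.0), 90.0) [[6.0, 41.3, 45.0]] [[69.4, 47.9, 45.0], [69.9, 34.8, 45.0], [-63.3, 34.2, 45.0], [-63.9, 48.5, 45.0]]
[[247, 122], [373, 127], [360, 250], [250, 253]]
[247 122] z75 [[77.0, 68.0, 75.0]] z22 [[77.9, 78.7, 22.0]]
[373 127] z75 [[77.4, -71.5, 75.0]] z22 [[78.2, -78.9, 22.0]]
[360 250] z75 [[-66.9, -67.7, 75.0]] z22 [[-84.7, -74.6, 22.0]]
[250 253] z75 [[-76.3, 67.9, 75.0]] z22 [[-95.3, 78.5, 22.0]]
270 123 [[77.4, 42.6, 75.0]] 241 [[-77.3, 50.5, 22.0]]
300 124 [[77.7, 9.4, 75.0]] 242 [[-77.1, 9.0, 22.0]]
330 125 [[78.0, -23.7, 75.0]] 244 [[-78.3, -32.5, 22.0]]
350 126 [[77.8, -45.9, 75.0]] 244 [[-77.2, -60.2, 22.0]]
lid [[424, 128], [412, 253], [402, 314], [399, 316], [366, 260], [375, 130]]
lidcorner [ 618.63582517 -354.36814806  219.83546612] 2.226990861929164 [[75.5, -86.9, 219.8]]
lidcorner [ 474.60196961 -319.66955021  224.27711332] 0.5386592623605325 [[-72.6, -87.5, 224.3]]
handle px ((119.69827270507812, 333.12933349609375), (56.987003326416016, 14.049790382385254), 66.80140686035156)
```

```bash
python3 -c "
from h import *
print(go([447,28.5,180],down(-.02)))"
```

```text
(array([-3.247, -5.37 ,  3.219]), array([ 0.002,  0.011, -1.73 ]))
```

drive_tool --plan '[{"x": -0.5, "y": -0.8, "z": 0.2, "ax": 0, "ay": 0, "az": -0.5, "hand": 85}, {"x": -1, "y": -1.6, "z": 0.5, "ax": 0, "ay": 0, "az": -1, "hand": 85}, {"x": -1.5, "y": -2.4, "z": 0.9, "ax": 0, "ay": 0, "az": -1.73, "hand": 85}, {"x": -2, "y": -3.2, "z": 1.4, "ax": 0, "ay": 0, "az": -1.73, "hand": 85}, {"x": -2.5, "y": -4, "z": 1.9, "ax": 0, "ay": 0, "az": -1.73, "hand": 60}, {"x": -3, "y": -4.7, "z": 2.4, "ax": 0, "ay": 0, "az": -1.73, "hand": 60}, {"x": -3.25, "y": -5.37, "z": 2.9, "ax": 0, "ay": 0, "az": -1.73, "hand": 60}, {"x": -3.25, "y": -5.37, "z": 3.2, "ax": 0, "ay": 0, "az": -1.73, "hand": 60}]'

```text
clock: 2.1
eef_pos: [444.9, 30.6, 179.7]
tcp_rot: [-3.141, 0.002, -0.02]
contact_force: [0.0, -1.1, 0.2]
opening: 0.703
grasp_force: 0.0
```

drive_tool --plan '[{"x": 0, "y": 0, "z": 0, "ax": 0, "ay": 0, "az": 0, "hand": 60}, {"x": 0, "y": 0, "z": 0, "ax": 0, "ay": 0, "az": 0, "hand": 60}]'

```text
clock: 2.3
eef_pos: [447.7, 27.5, 181.8]
tcp_rot: [3.141, -0.0, -0.022]
contact_force: [0.2, -0.3, 0.4]
opening: 0.701
grasp_force: 0.0
```

```bash
python3 - <<'E'
from h import *
c=info("wrist");f=imaging.grab_frame("wrist")[:,:,::-1].copy();cv2.imwrite("pics/w3.png",f)
np.savez("w3.npz",**c);s=monitor.sense();print(s['clock'],s['eef_pos'],s['tcp_rot'],s['qpos'])
o=mask(f,(5,150,100),(18,255,255),(150,150,500,479));rc=cv2.minAreaRect(big(o));print(rc,onz(c,[rc[0]],87),onz(c,cv2.boxPoints(rc),87).round(1).tolist())
E
```

```text
2.35 [448.28703354  27.45024791 182.20742106] [ 3.14139473e+00 -1.23818895e-03 -2.24275102e-02] [ 5.80439405e-02  1.37241518e-01  2.04552969e+00 -3.62934733e-04
  9.57603203e-01  1.65147658e+00]
((320.0971984863281, 258.4854431152344), (105.48080444335938, 26.162948608398438), 88.60282135009766) [[439.50239642  27.83047906  87.        ]] [[478.2, 36.8, 87.0], [478.2, 18.8, 87.0], [396.8, 17.9, 87.0], [396.7, 37.8, 87.0]]
```

View pics/w3.png

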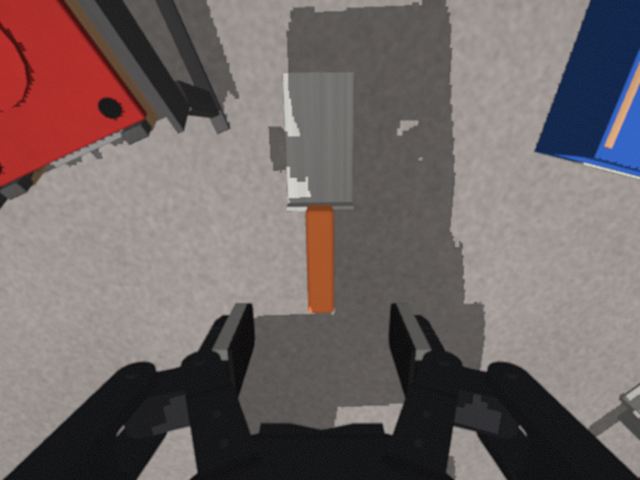

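drive_tool --plan '[{"x": 0, "y": 0, "z": 0.8, "ax": 0, "ay": 0, "az": 0, "hand": 60}, {"x": 0, "y": 0, "z": 1.6, "ax": 0, "ay": 0, "az": -0.05, "hand": 60}, {"x": 0, "y": 0, "z": 2.2, "ax": 0, "ay": 0, "az": -0.05, "hand": 60}, {"x": 0, "y": -0.01, "z": 2.5, "ax": 0, "ay": 0, "az": -0.05, "hand": 60}, {"x": 0, "y": -0.01, "z": 2.5, "ax": 0, "ay": 0, "az": -0.05, "hand": 60}, {"x": 0, "y": -0.01, "z": 2.5, "ax": 0, "ay": 0, "az": -0.05, "hand": 60}]' --grip_force 120

```text
clock: 2.95
eef_pos: [448.6, 28.4, 57.2]
tcp_rot: [-3.142, -0.001, -0.017]
contact_force: [0.5, 0.0, -1.0]
opening: 0.701
grasp_force: 0.0
```

drive_tool --plan '[{"x": 0, "y": 0, "z": 0, "ax": 0, "ay": 0, "az": 0, "hand": 5}, {"x": 0, "y": 0, "z": 0, "ax": 0, "ay": 0, "az": 0, "hand": 5}, {"x": 0, "y": 0, "z": 0, "ax": 0, "ay": 0, "az": 0, "hand": 5}, {"x": 0, "y": 0, "z": 0, "ax": 0, "ay": 0, "az": 0, "hand": 5}, {"x": 0, "y": 0, "z": 0, "ax": 0, "ay": 0, "az": 0, "hand": 5}, {"x": 0, "y": 0, "z": 0, "ax": 0, "ay": 0, "az": 0, "hand": 5}]'

```text
clock: 3.55
eef_pos: [448.4, 29.0, 57.5]
tcp_rot: [3.142, -0.002, -0.015]
contact_force: [-2.4, -1.8, 11.5]
opening: 0.215
grasp_force: 117.1
```

```bash
cat >> h.py <<'E'
OFF=np.array([20,0.5,57.3])  # spatula origin in tool frame
PP=np.array([574.2,196.8,135.]);PY=.355;PT=np.radians(28)
BC=np.array([564.8,-252.7,0.]);BY=-.2405
def spat(pos,yaw,pitch=0):
    R=down(yaw,pitch); return np.array(pos)-R.apply(OFF),R
def prack(x,y,z): return PP+Ro.from_euler('ZY',[PY,-PT]).apply([x,y,z])
def pbin(x,y,z): return BC+Ro.from_euler('z',BY).apply([x,y,z])
def cur():
    s=monitor.sense();R0=Ro.from_euler('xyz',s['tcp_rot']);return s['eef_pos']+R0.apply(OFF),s
E
python3 - <<'E'
from h import *
c=dict(np.load("w3.npz"));print("tip",onz(c,[[285,72],[353,72]],3),"heel top",onz(c,[[287,209.],[353,209.]],22))
print(cur()[0])
T,R=spat(prack(-200,0,-11),PY,PT);print(T,go(T,R))
E
```

```text
tip [[575.39083396  54.32745717   3.        ]
 [574.12007519  -2.56742892   3.        ]] heel top [[462.66523157  56.61654621  22.        ]
 [461.37701211  -1.42617753  22.        ]]
[4.68459572e+02 2.82366561e+01 2.16504840e-01]
[371.50862438 122.19451689  72.59672974] (array([-1.565, -1.839, -0.305]), array([ 0.868,  4.596, -3.465]))
```

```bash
sed -i 's/^OFF=.*/OFF=np.array([18,0.7,57.3])/' h.py; python3 - <<'E'
from h import *
T,R=spat(prack(-183,0,-11),PY,PT);print(T,go(T,R))
E
```

```text
[387.1690678  128.21322364  81.51668943] (array([-1.253, -1.964, -0.483]), array([ 0.868,  4.596, -3.465]))
```

drive_tool --plan '[{"x": 0, "y": 0, "z": -0.5, "ax": 0, "ay": 0, "az": 0, "hand": 5}, {"x": -0.6, "y": 0, "z": -1.0, "ax": 0.1, "ay": 0.6, "az": -0.5, "hand": 5}, {"x": -1.25, "y": -0.1, "z": -1.2, "ax": 0.3, "ay": 1.5, "az": -1.1, "hand": 5}, {"x": -1.4, "y": -0.5, "z": -1.2, "ax": 0.5, "ay": 2.6, "az": -1.9, "hand": 5}, {"x": -1.4, "y": -1, "z": -1.1, "ax": 0.7, "ay": 3.6, "az": -2.7, "hand": 5}, {"x": -1.3, "y": -1.5, "z": -0.9, "ax": 0.868, "ay": 4.596, "az": -3.465, "hand": 5}, {"x": -1.25, "y": -1.96, "z": -0.6, "ax": 0.868, "ay": 4.596, "az": -3.465, "hand": 5}, {"x": -1.25, "y": -1.96, "z": -0.5, "ax": 0.868, "ay": 4.596, "az": -3.465, "hand": 5}]'

```text
clock: 4.35
eef_pos: [386.2, 126.5, 100.1]
tcp_rot: [-3.099, -0.475, 0.33]
contact_force: [-1.5, 0.8, -3.1]
opening: 0.215
grasp_force: 118.2
```

drive_tool --plan '[{"x": 0, "y": 0, "z": 0, "ax": 0, "ay": 0, "az": 0, "hand": 5}, {"x": 0, "y": 0, "z": 0, "ax": 0, "ay": 0, "az": 0, "hand": 5}, {"x": 0, "y": 0, "z": 0, "ax": 0, "ay": 0, "az": 0, "hand": 5}]'

```text
clock: 4.65
eef_pos: [388.7, 126.1, 101.4]
tcp_rot: [-3.1, -0.477, 0.33]
contact_force: [0.6, 0.4, -1.3]
opening: 0.213
grasp_force: 118.2
```

```bash
python3 - <<'E'
from h import *
p,s=cur();print(p,s['clock'],s['qpos'],s['wrist_torque'],Ro.from_euler('ZY',[PY,-PT]).inv().apply(p-PP))
T,R=spat(prack(-183,0,-11),PY,PT);print(T,go(T,R))
c=info("wrist");np.savez("w4.npz",**c);f=imaging.grab_frame("wrist")[:,:,::-1];cv2.imwrite("pics/w4.png",f)
E
```

```text
[428.19932888 141.42536051  58.74682457] 4.65 [0.24159953 0.08659269 2.51661705 0.88948832 0.10527596 0.60505418] [-0.22618408  0.43589811 -0.00868533] [-173.66629134   -1.17340969    5.9779423 ]
[387.1690678  128.21322364  81.51668943] (array([-0.197, -0.035,  0.347]), array([-0.284,  0.109, -0.212]))
```

View pics/w4.png

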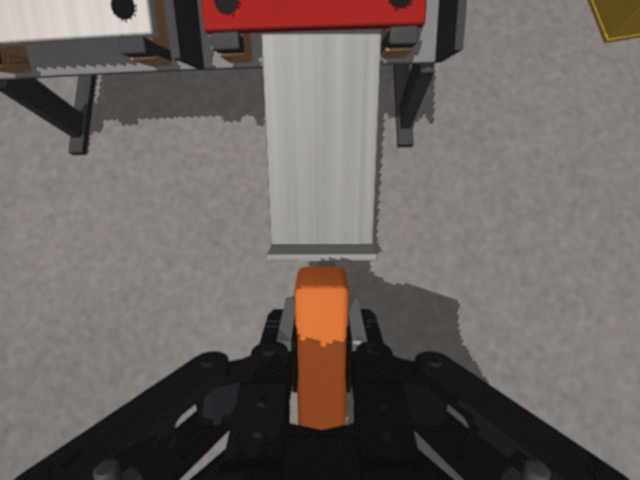

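The wrist view shows the blade tip at (322,33), between the stops at (230,42) and (402,36). It is about 3 mm too far right and still too high, because joint 5 is near its lower limit. I'll go in with a smaller tilt first.

```bash
cat > t.py <<'E'
from h import *
import sys
def rackt(x,y,z,dp=0): return spat(prack(x,y,z),PY,PT+np.radians(dp))
def show(*a): print(a,*[v.tolist() for v in go(*rackt(*a))])
E
python3 - <<'E'
from t import *
show(-172.7,0,-3.3,-4);show(-150,0,-8,-2);show(-130,0,-11);show(-64,0,-11)
E
```

```text
(-172.7, 0, -3.3, -4) [0.087, -0.048, 0.168] [-0.29, -0.559, -0.204]
(-150, 0, -8, -2) [0.502, -0.054, 0.268] [-0.286, -0.226, -0.209]
(-130, 0, -11) [0.862, -0.06, 0.336] [-0.282, 0.108, -0.214]
(-64, 0, -11) [2.182, -0.09, 0.321] [-0.282, 0.108, -0.214]
```

drive_tool --plan '[{"x": 0.08, "y": -0.05, "z": 0.1, "ax": -0.29, "ay": -0.56, "az": -0.2, "hand": 5}, {"x": 0.08, "y": -0.05, "z": 0.17, "ax": -0.29, "ay": -0.56, "az": -0.2, "hand": 5}, {"x": 0.08, "y": -0.05, "z": 0.17, "ax": -0.29, "ay": -0.56, "az": -0.2, "hand": 5}, {"x": 0.08, "y": -0.05, "z": 0.17, "ax": -0.29, "ay": -0.56, "az": -0.2, "hand": 5}]'

```text
clock: 5.1
eef_pos: [395.3, 131.0, 95.7]
tcp_rot: [3.14, -0.418, 0.355]
contact_force: [0.5, -0.1, -2.1]
opening: 0.214
grasp_force: 118.2
```

```bash
python3 - <<'E'
from t import *
p,s=cur();Rr=Ro.from_euler('ZY',[PY,-PT]);print(s['clock'],s['qpos'],Rr.inv().apply(p-PP),Rr.inv().apply(Ro.from_euler('xyz',s['tcp_rot']).apply([1,0,0])))
show(-172.7,0,-3.3,-4);show(-150,0,-8,-2);show(-130,0,-11);show(-64,0,-11)
E
```

```text
5.1 [0.29863739 0.11250634 2.46789331 0.14897584 0.14492927 1.37222055] [-172.80199398   -0.35447023   -3.59304086] [ 9.97527810e-01 -3.69867202e-04 -7.02718337e-02]
(-172.7, 0, -3.3, -4) [0.001, -0.005, -0.006] [0.014, 0.005, -0.004]
(-150, 0, -8, -2) [0.421, -0.006, 0.069] [0.014, 0.338, -0.003]
(-130, 0, -11) [0.785, -0.006, 0.116] [0.014, 0.672, -0.003]
(-64, 0, -11) [2.101, -0.006, 0.023] [0.014, 0.672, -0.003]
```

```bash
python3 - <<'E'
from h import *
c=dict(np.load("w4.npz"));R0=Ro.from_euler('xyz',[-3.1,-.477,.33]);T=np.array([388.7,126.1,101.4])
for p in((110,30,3),(110,-30,3),(-4,30,22),(-4,-30,22),(0,30,3),(10,10,87),(10,-10,87)):
    print(p,proj(c,T+R0.apply(OFF+np.array(p)*[1,-1,-1])).round(1))
for p in((-60,-55,0),(-60,55,0),(-60,-55,8),(-60,55,8)): print("plate",p,proj(c,PP+Ro.from_euler('ZY',[PY,-PT]).apply(p)).round(1))
E
```

```text
(110, 30, 3) [[262.   30.7]]
(110, -30, 3) [[382.   30.7]]
(-4, 30, 22) [[266.8 258.2]]
(-4, -30, 22) [[377.1 258.2]]
(0, 30, 3) [[271.2 240.9]]
(10, 10, 87) [[294.2 284.1]]
(10, -10, 87) [[350.5 284.1]]
plate (-60, -55, 0) [[422.   23.7]]
plate (-60, 55, 0) [[210.4  30.9]]
plate (-60, -55, 8) [[425.9  19.2]]
plate (-60, 55, 8) [[205.2  26.8]]
```

drive_tool --plan '[{"x": 0.22, "y": 0, "z": 0.03, "ax": 0, "ay": 0.15, "az": 0, "hand": 5}, {"x": 0.42, "y": 0, "z": 0.07, "ax": 0, "ay": 0.34, "az": 0, "hand": 5}, {"x": 0.79, "y": 0, "z": 0.116, "ax": 0, "ay": 0.67, "az": 0, "hand": 5}, {"x": 1.1, "y": 0, "z": 0.094, "ax": 0, "ay": 0.67, "az": 0, "hand": 5}, {"x": 1.45, "y": 0, "z": 0.069, "ax": 0, "ay": 0.67, "az": 0, "hand": 5}, {"x": 1.8, "y": 0, "z": 0.045, "ax": 0, "ay": 0.67, "az": 0, "hand": 5}, {"x": 2.04, "y": 0, "z": 0.028, "ax": 0, "ay": 0.67, "az": 0, "hand": 5}, {"x": 2.06, "y": 0, "z": 0.026, "ax": 0, "ay": 0.67, "az": 0, "hand": 5}]'

```text
clock: 5.9
eef_pos: [485.3, 164.6, 137.2]
tcp_rot: [-3.141, -0.491, 0.354]
contact_force: [0.3, 0.7, -2.6]
opening: 0.209
grasp_force: 118.2
```

drive_tool --plan '[{"x": 0, "y": 0, "z": 0, "ax": 0, "ay": 0, "az": 0, "hand": 5}, {"x": 0, "y": 0, "z": 0, "ax": 0, "ay": 0, "az": 0, "hand": 5}]'

```text
clock: 6.1
eef_pos: [482.0, 163.7, 135.1]
tcp_rot: [-3.141, -0.486, 0.354]
contact_force: [-0.1, -0.6, -3.0]
opening: 0.214
grasp_force: 118.2
```

```bash
python3 - <<'E'
from t import *
p,s=cur();Rr=Ro.from_euler('ZY',[PY,-PT]);print(s['clock'],s['qpos'],Rr.inv().apply(p-PP),Rr.inv().apply(Ro.from_euler('xyz',s['tcp_rot']).apply([1,0,0])))
show(-62,0,-11);show(-62,0,20);show(-62,0,20,-15)
c=info("wrist");np.savez("w5.npz",**c);f=imaging.grab_frame("wrist")[:,:,::-1];cv2.imwrite("pics/w5.png",f)
E
```

```text
6.1 [0.31019682 0.14016764 2.3113743  0.10465458 0.20510234 1.42975219] [-68.55734675   0.34507022 -11.23264364] [ 0.99999698 -0.001044   -0.00222478]
(-62, 0, -11) [0.129, 0.007, -0.004] [-0.003, 0.021, -0.01]
(-62, 0, 20) [0.127, 0.007, -0.624] [-0.003, 0.021, -0.01]
(-62, 0, 20, -15) [0.436, 0.006, -0.679] [-0.004, -2.479, -0.009]
```

View pics/w5.png

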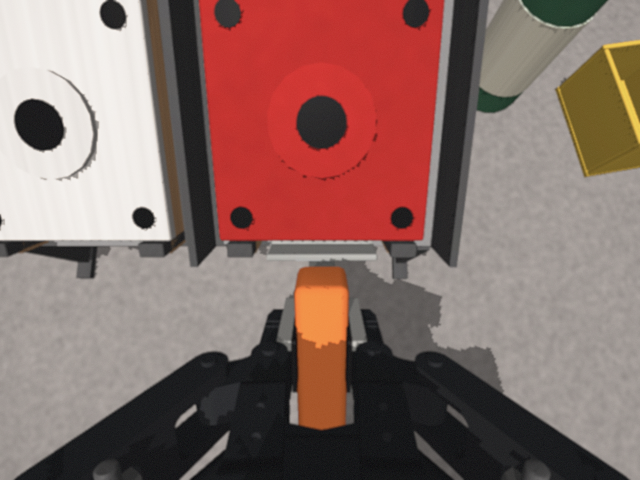

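The blade is under the red plate, with the heel's top edge at (320,252) a few mm short of the plate edge at row 240, and it is centred between the stops. Next I'll advance a little and lift.

drive_tool --plan '[{"x": 0.05, "y": 0, "z": 0, "ax": 0, "ay": 0, "az": 0, "hand": 5}, {"x": 0.09, "y": 0, "z": -0.06, "ax": 0, "ay": 0, "az": 0, "hand": 5}, {"x": 0.09, "y": 0, "z": -0.12, "ax": 0, "ay": 0, "az": 0, "hand": 5}, {"x": 0.09, "y": 0, "z": -0.18, "ax": 0, "ay": 0, "az": 0, "hand": 5}, {"x": 0.09, "y": 0, "z": -0.26, "ax": 0, "ay": 0, "az": 0, "hand": 5}, {"x": 0.09, "y": 0, "z": -0.36, "ax": 0, "ay": 0, "az": 0, "hand": 5}, {"x": 0.09, "y": 0, "z": -0.5, "ax": 0, "ay": 0, "az": 0, "hand": 5}, {"x": 0.09, "y": 0, "z": -0.64, "ax": 0, "ay": 0, "az": 0, "hand": 5}]'

```text
clock: 6.95
eef_pos: [472.0, 160.1, 166.4]
tcp_rot: [-3.141, -0.487, 0.354]
contact_force: [0.1, -0.6, -3.9]
opening: 0.214
grasp_force: 117.9
```

drive_tool --plan '[{"x": 0, "y": 0, "z": -0.1, "ax": 0, "ay": 0, "az": 0, "hand": 5}, {"x": 0, "y": 0, "z": -0.1, "ax": 0, "ay": 0, "az": 0, "hand": 5}, {"x": 0, "y": 0, "z": -0.1, "ax": 0, "ay": 0, "az": 0, "hand": 5}]'

```text
clock: 7.25
eef_pos: [470.6, 159.5, 170.9]
tcp_rot: [-3.141, -0.489, 0.354]
contact_force: [-0.1, 0.6, -4.4]
opening: 0.219
grasp_force: 117.9
```

```bash
python3 - <<'E'
from t import *
p,s=cur();Rr=Ro.from_euler('ZY',[PY,-PT]);print(s['clock'],s['contact_force'],s['wrist_torque'],Rr.inv().apply(p-PP))
T,R=spat(p+[-20,0,90],PY,np.radians(6));print([v.tolist() for v in go(T,R)])
c=info("wrist");np.savez("w6.npz",**c);f=imaging.grab_frame("wrist")[:,:,::-1];cv2.imwrite("pics/w6.png",f)
m=mask(f,(0,120,60),(6,255,255),(150,0,500,300));q=cv2.approxPolyDP(cv2.convexHull(big(m)),3,True)[:,0];print(q.tolist())
h=mask(f,(0,0,0),(180,255,60),(285,60,360,170));print("hub",cv2.moments(h)['m10']/cv2.moments(h)['m00'],cv2.moments(h)['m01']/cv2.moments(h)['m00'])
# plate in spatula frame: low edge line on blade top+8
R0=Ro.from_euler('xyz',s['tcp_rot']);o,d=ray(c,q)
O=R0.inv().apply(o-s['eef_pos'])-OFF;D=R0.inv().apply(d);k=(-11-O[2])/D[:,2];X=O+D*k[:,None];print((X*[1,-1,-1]).round(1).tolist())
E
```

```text
7.25 [-0.07882178  0.58773403 -4.38953249] [-0.31675483  0.84588673  0.01151409] [-62.38047263   0.35037198  26.05402414]
[[0.969, -0.14, -1.817], [-0.003, -3.665, -0.007]]
[[435, 5], [434, 57], [416, 245], [226, 245], [206, 7]]
hub 321.2079089275015 136.4032354703415
[[119.1, -53.5, 11.0], [96.8, -55.0, 11.0], [-0.0, -53.8, 11.0], [0.0, 54.7, 11.0], [118.4, 54.8, 11.0]]
```

The plate sits on the blade against the heel and is centred. Now I'll raise it and tilt it towards level.

drive_tool --plan '[{"x": 0.05, "y": 0, "z": -0.15, "ax": 0, "ay": 0, "az": 0, "hand": 5}, {"x": 0.15, "y": -0.02, "z": -0.4, "ax": 0, "ay": -0.3, "az": 0, "hand": 5}, {"x": 0.3, "y": -0.04, "z": -0.7, "ax": 0, "ay": -0.8, "az": 0, "hand": 5}, {"x": 0.47, "y": -0.07, "z": -1, "ax": 0, "ay": -1.4, "az": 0, "hand": 5}, {"x": 0.65, "y": -0.1, "z": -1.3, "ax": 0, "ay": -2, "az": 0, "hand": 5}, {"x": 0.8, "y": -0.12, "z": -1.6, "ax": 0, "ay": -2.6, "az": 0, "hand": 5}, {"x": 0.92, "y": -0.14, "z": -1.75, "ax": 0, "ay": -3.2, "az": 0, "hand": 5}, {"x": 0.97, "y": -0.14, "z": -1.82, "ax": 0, "ay": -3.66, "az": 0, "hand": 5}]'

```text
clock: 8.1
eef_pos: [469.5, 166.5, 275.8]
tcp_rot: [-3.141, -0.106, 0.354]
contact_force: [0.3, 0.6, -5.0]
opening: 0.212
grasp_force: 117.8
```

```bash
python3 - <<'E'
from t import *
p,s=cur();print(s['clock'],s['contact_force'],p,s['tcp_rot'])
def b(x,y,z,pit): print((x,y,z),[v.tolist() for v in go(*spat(pbin(x,y,z),BY,np.radians(pit)))])
b(-60,0,150,4)
E
```

```text
8.1 [ 0.3347988   0.64962173 -4.99784258] [492.21620224 174.20251135 220.68269978] [-3.14119429 -0.10567711  0.35421383]
(-60, 0, 150) [[-2.604, 7.596, 1.126], [-0.501, -0.331, 5.658]]
```

drive_tool --plan '[{"x": -0.05, "y": 0.15, "z": 0, "ax": 0, "ay": 0, "az": 0.1, "hand": 5}, {"x": -0.15, "y": 0.5, "z": 0, "ax": 0, "ay": 0, "az": 0.4, "hand": 5}, {"x": -0.3, "y": 0.95, "z": 0, "ax": -0.1, "ay": 0, "az": 0.8, "hand": 5}, {"x": -0.5, "y": 1.45, "z": 0, "ax": -0.1, "ay": -0.05, "az": 1.2, "hand": 5}, {"x": -0.65, "y": 1.95, "z": 0.05, "ax": -0.15, "ay": -0.1, "az": 1.6, "hand": 5}, {"x": -0.82, "y": 2.45, "z": 0.1, "ax": -0.2, "ay": -0.1, "az": 2, "hand": 5}, {"x": -1, "y": 2.95, "z": 0.15, "ax": -0.2, "ay": -0.15, "az": 2.4, "hand": 5}, {"x": -1.18, "y": 3.45, "z": 0.2, "ax": -0.25, "ay": -0.2, "az": 2.8, "hand": 5}]'

```text
clock: 8.9
eef_pos: [473.4, -17.3, 257.1]
tcp_rot: [-3.14, -0.084, 0.057]
contact_force: [0.5, 0.2, -4.6]
opening: 0.215
grasp_force: 118.1
```

```bash
cat >> t.py <<'E'
def b(x,y,z,pit=0): print((x,y,z),[v.tolist() for v in go(*spat(pbin(x,y,z),BY,np.radians(pit)))])
E
python3 - <<'E'
from t import *
p,s=cur();print(s['clock'],s['contact_force'],p,s['tcp_rot'],s['qpos'])
b(-60,0,140,3)
E
```

```text
8.9 [ 0.48689929  0.19857496 -4.57513882] [496.11626299 -16.56870529 201.53008266] [-3.13974087 -0.08408632  0.05745824] [-0.04734848  0.0396785   1.97011732  0.01226391  1.04839534  1.46023588]
(-60, 0, 140) [[-0.091, 4.319, 1.205], [-0.212, -0.298, 2.839]]
```

drive_tool --plan '[{"x": 0, "y": 0.5, "z": 0.05, "ax": 0, "ay": 0, "az": 0.4, "hand": 5}, {"x": 0, "y": 1, "z": 0.1, "ax": -0.05, "ay": -0.05, "az": 0.8, "hand": 5}, {"x": 0, "y": 1.55, "z": 0.2, "ax": -0.1, "ay": -0.1, "az": 1.2, "hand": 5}, {"x": -0.02, "y": 2.1, "z": 0.3, "ax": -0.1, "ay": -0.15, "az": 1.6, "hand": 5}, {"x": -0.04, "y": 2.65, "z": 0.4, "ax": -0.15, "ay": -0.2, "az": 2, "hand": 5}, {"x": -0.06, "y": 3.2, "z": 0.5, "ax": -0.15, "ay": -0.2, "az": 2.3, "hand": 5}, {"x": -0.08, "y": 3.7, "z": 0.6, "ax": -0.2, "ay": -0.25, "az": 2.6, "hand": 5}, {"x": -0.09, "y": 4.1, "z": 0.7, "ax": -0.21, "ay": -0.3, "az": 2.84, "hand": 5}]'

```text
clock: 9.7
eef_pos: [484.0, -222.1, 221.4]
tcp_rot: [3.141, -0.052, -0.241]
contact_force: [-0.0, 0.5, -5.3]
opening: 0.211
grasp_force: 118.2
```

drive_tool --plan '[{"x": 0, "y": 0.15, "z": 0.15, "ax": 0, "ay": 0, "az": 0, "hand": 5}, {"x": 0, "y": 0.22, "z": 0.35, "ax": 0, "ay": 0, "az": 0, "hand": 5}, {"x": 0, "y": 0.22, "z": 0.5, "ax": 0, "ay": 0, "az": 0, "hand": 5}, {"x": 0, "y": 0.22, "z": 0.5, "ax": 0, "ay": 0, "az": 0, "hand": 5}, {"x": 0, "y": 0.22, "z": 0.5, "ax": 0, "ay": 0, "az": 0, "hand": 5}]'

```text
clock: 10.2
eef_pos: [483.4, -230.6, 196.7]
tcp_rot: [-3.141, -0.051, -0.237]
contact_force: [-0.2, 0.6, -4.4]
opening: 0.212
grasp_force: 118.4
```

```bash
python3 - <<'E'
from t import *
p,s=cur();print(s['clock'],s['contact_force'],p,s['tcp_rot'],s['qpos'])
b(-60,0,90,1);b(-60,0,60,0);b(-60,0,43,0);b(-60,0,32,0)
c=info("wrist");np.savez("w7.npz",**c);f=imaging.grab_frame("wrist")[:,:,::-1];cv2.imwrite("pics/w7.png",f)
m=mask(f,(0,120,60),(6,255,255),(150,0,500,300));q=cv2.approxPolyDP(cv2.convexHull(big(m)),3,True)[:,0]
R0=Ro.from_euler('xyz',s['tcp_rot']);o,d=ray(c,q)
O=R0.inv().apply(o-s['eef_pos'])-OFF;D=R0.inv().apply(d);k=(-11-O[2])/D[:,2];X=O+D*k[:,None];print((X*[1,-1,-1]).round(1).tolist())
E
```

```text
10.2 [-0.23538     0.6160684  -4.42801569] [ 503.57044108 -236.17340346  140.43625106] [-3.14121508 -0.05097197 -0.23737262] [-0.45517514  0.22716017  1.89432359  0.01378964  0.97046496  1.34547661]
(-60, 0, 90) [[0.055, 0.028, 0.999], [-0.005, -0.32, 0.03]]
(-60, 0, 60) [[0.045, 0.029, 1.593], [-0.004, -0.487, 0.03]]
(-60, 0, 43) [[0.028, 0.029, 1.933], [-0.004, -0.487, 0.03]]
(-60, 0, 32) [[0.016, 0.029, 2.153], [-0.004, -0.487, 0.03]]
[[117.6, -54.9, 11.0], [0.5, -55.3, 11.0], [-0.7, 51.9, 11.0], [117.2, 52.9, 11.0]]
```

View pics/w7.png

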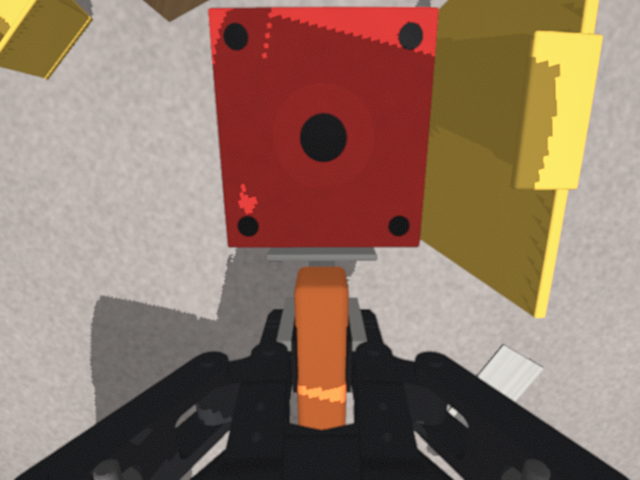

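The plate is over the bin, flat against the heel, with its corners at (210,8), (438,8), (419,246) and (228,246). The lid stands clear on the right. I'll lower it now.

drive_tool --plan '[{"x": 0.01, "y": 0.01, "z": 0.2, "ax": 0, "ay": -0.05, "az": 0, "hand": 5}, {"x": 0.02, "y": 0.01, "z": 0.5, "ax": 0, "ay": -0.12, "az": 0.03, "hand": 5}, {"x": 0.04, "y": 0.01, "z": 0.8, "ax": 0, "ay": -0.22, "az": 0.03, "hand": 5}, {"x": 0.05, "y": 0.01, "z": 1.1, "ax": 0, "ay": -0.34, "az": 0.03, "hand": 5}, {"x": 0.05, "y": 0.01, "z": 1.35, "ax": 0, "ay": -0.44, "az": 0.03, "hand": 5}, {"x": 0.045, "y": 0.01, "z": 1.55, "ax": 0, "ay": -0.49, "az": 0.03, "hand": 5}, {"x": 0.045, "y": 0.01, "z": 1.6, "ax": 0, "ay": -0.49, "az": 0.03, "hand": 5}, {"x": 0.045, "y": 0.01, "z": 1.6, "ax": 0, "ay": -0.49, "az": 0.03, "hand": 5}]'

```text
clock: 11.05
eef_pos: [489.4, -233.2, 116.6]
tcp_rot: [-3.141, 0.001, -0.241]
contact_force: [-0.6, 0.1, -5.1]
opening: 0.21
grasp_force: 118.4
```

```bash
python3 - <<'E'
from t import *
p,s=cur();print(s['clock'],s['contact_force'],p,s['tcp_rot'],s['qpos'])
b(-60,1,43,0);b(-60,1,32,0)
c=info("wrist");np.savez("w8.npz",**c);f=imaging.grab_frame("wrist")[:,:,::-1];cv2.imwrite("pics/w8.png",f)
m=mask(f,(0,120,60),(6,255,255),(150,0,500,300));q=cv2.approxPolyDP(cv2.convexHull(big(m)),3,True)[:,0];print(q.tolist())
o=mask(f,(105,80,40),(125,255,255),(100,0,520,330));
for v in (20,60,120,180,230,250,270):
    u=np.flatnonzero(o[v]);print(v,u[[0,-1]] if len(u) else None, np.flatnonzero(np.diff(u)>3) if len(u) else '', [ (u[i],u[i+1]) for i in np.flatnonzero(np.diff(u)>8)])
E
```

```text
11.05 [-0.59487122  0.05715396 -5.14876443] [ 506.66143811 -238.18204204   59.30698755] [-3.14118706e+00  7.83685292e-04 -2.41372742e-01] [-4.47653339e-01  3.67121236e-01  1.90881022e+00  3.10306305e-04
  8.66511366e-01  1.36431487e+00]
(-60, 1, 43) [[-0.002, -0.015, 0.326], [-0.004, 0.007, -0.008]]
(-60, 1, 32) [[-0.002, -0.015, 0.546], [-0.004, 0.007, -0.008]]
[[435, 8], [418, 245], [229, 246], [210, 9]]
20 [171 467] [36] [(np.int64(207), np.int64(439))]
60 [175 463] [35] [(np.int64(210), np.int64(436))]
120 [182 457] [33] [(np.int64(215), np.int64(431))]
180 [189 450] [31] [(np.int64(220), np.int64(426))]
230 [195 445] [30] [(np.int64(225), np.int64(422))]
250 [197 443] [28] [(np.int64(225), np.int64(422))]
270 [200 440] [9] [(np.int64(209), np.int64(439))]
```

```bash
python3 - <<'E'
from t import *
f=cv2.imread("pics/w8.png");c=dict(np.load("w8.npz"));o=mask(f,(105,80,40),(125,255,255),(100,0,520,479))
Rb=Ro.from_euler('z',BY)
for u in(199,201,203,206,210,430,434,437,440):
    v=np.flatnonzero(o[:,u])
    if len(v): print(u,v[0],v[-1],Rb.inv().apply(onz(c,[[u,v[-1]+.5]],75)-BC).round(1))
q=np.array([[435.5,8],[418,246],[229,246],[210,9]],float);print(Rb.inv().apply(onz(c,q,70.3)-BC).round(1))
E
```

```text
199 0 268 [[-72.5  69.7  75. ]]
201 0 275 [[-76.8  69.   75. ]]
203 0 275 [[-76.8  67.9  75. ]]
206 0 274 [[-76.2  66.1  75. ]]
210 0 269 [[-73.1  63.5  75. ]]
430 0 259 [[-67.2 -61.3  75. ]]
434 0 264 [[-70.2 -63.8  75. ]]
437 0 268 [[-72.6 -65.8  75. ]]
440 0 271 [[-74.5 -67.7  75. ]]
[[ 57.5 -54.   70.3]
 [-60.7 -55.1  70.3]
 [-60.6  52.7  70.3]
 [ 57.3  52.5  70.3]]
```

drive_tool --plan '[{"x": 0.01, "y": -0.02, "z": 0.1, "ax": 0, "ay": 0, "az": 0, "hand": 5}, {"x": 0.02, "y": -0.04, "z": 0.18, "ax": 0, "ay": 0, "az": 0, "hand": 5}, {"x": 0.02, "y": -0.04, "z": 0.25, "ax": 0, "ay": 0, "az": 0, "hand": 5}, {"x": 0.02, "y": -0.04, "z": 0.3, "ax": 0, "ay": 0, "az": 0, "hand": 5}, {"x": 0.02, "y": -0.04, "z": 0.34, "ax": 0, "ay": 0, "az": 0, "hand": 5}, {"x": 0.02, "y": -0.04, "z": 0.38, "ax": 0, "ay": 0, "az": 0, "hand": 5}, {"x": 0.02, "y": -0.04, "z": 0.43, "ax": 0, "ay": 0, "az": 0, "hand": 5}, {"x": 0.02, "y": -0.04, "z": 0.48, "ax": 0, "ay": 0, "az": 0, "hand": 5}]'

```text
clock: 11.9
eef_pos: [491.0, -231.6, 93.1]
tcp_rot: [-3.141, -0.0, -0.241]
contact_force: [-1.8, 1.1, -0.5]
opening: 0.214
grasp_force: 119.0
```

drive_tool --plan '[{"x": 0, "y": 0, "z": 0.04, "ax": 0, "ay": 0, "az": 0, "hand": 5}, {"x": 0, "y": 0, "z": 0.06, "ax": 0, "ay": 0, "az": 0, "hand": 5}, {"x": 0, "y": 0, "z": 0.06, "ax": 0, "ay": 0, "az": 0, "hand": 5}]'

```text
clock: 12.2
eef_pos: [491.0, -231.6, 89.9]
tcp_rot: [-3.141, 0.0, -0.241]
contact_force: [-0.3, 0.7, -2.9]
opening: 0.211
grasp_force: 118.9
```

```bash
cat > chk.py <<'E'
from t import *
p,s=cur();print(s['clock'],s['contact_force'],p,s['tcp_rot'],s['wrist_torque'])
c=info("wrist");f=imaging.grab_frame("wrist")[:,:,::-1].copy();cv2.imwrite("pics/w%d.png"%(s['clock']*100),f)
m=mask(f,(0,120,60),(6,255,255),(150,0,500,300));q=cv2.approxPolyDP(cv2.convexHull(big(m)),3,True)[:,0].astype(float);print(q.tolist())
Rb=Ro.from_euler('z',BY);print(Rb.inv().apply(onz(c,q,53)-BC).round(1).tolist())
o=mask(f,(105,80,40),(125,255,255),(100,0,520,330))
for v in(150,230): u=np.flatnonzero(o[v]);print(v,Rb.inv().apply(onz(c,[[u[0]-.5,v],[u[-1]+.5,v]],75)-BC).round(1).tolist())
E
python3 chk.py
```

```text
12.2 [-0.27368922  0.70369165 -2.93548041] [ 508.31509247 -236.5545894    32.62194786] [-3.14132713e+00  6.74300197e-05 -2.41374122e-01] [0.08854233 0.39649946 0.02846856]
[[444.0, 0.0], [422.0, 250.0], [225.0, 250.0], [202.0, 2.0]]
[[59.2, -53.0, 53.0], [-58.7, -52.9, 53.0], [-58.6, 54.5, 53.0], [58.6, 55.3, 53.0]]
150 [[-4.7, 70.0, 75.0], [-4.9, -68.1, 75.0]]
230 [[-41.2, 69.7, 75.0], [-41.3, -68.3, 75.0]]
```

The plate rests on the rails and the load is off the blade. I'll withdraw the spatula.

drive_tool --plan '[{"x": -0.1, "y": 0, "z": 0, "ax": 0, "ay": 0, "az": 0, "hand": 5}, {"x": -0.4, "y": 0, "z": 0, "ax": 0, "ay": 0, "az": 0, "hand": 5}, {"x": -0.8, "y": 0, "z": 0, "ax": 0, "ay": 0, "az": 0, "hand": 5}, {"x": -1.3, "y": 0, "z": 0, "ax": 0, "ay": 0, "az": 0, "hand": 5}, {"x": -1.8, "y": 0, "z": 0, "ax": 0, "ay": 0, "az": 0, "hand": 5}, {"x": -2.3, "y": 0, "z": 0, "ax": 0, "ay": 0, "az": 0, "hand": 5}, {"x": -2.8, "y": 0, "z": 0, "ax": 0, "ay": 0, "az": 0, "hand": 5}, {"x": -3.1, "y": 0, "z": 0, "ax": 0, "ay": 0, "az": 0, "hand": 5}]'

```text
clock: 13.05
eef_pos: [338.8, -194.0, 90.2]
tcp_rot: [-3.141, 0.0, -0.242]
contact_force: [0.4, -0.7, -1.5]
opening: 0.21
grasp_force: 119.0
```

drive_tool --plan '[{"x": 0, "y": -0.3, "z": 0, "ax": 0, "ay": 0, "az": 0, "hand": 5}, {"x": 0, "y": -0.8, "z": 0, "ax": 0, "ay": 0, "az": 0, "hand": 5}, {"x": 0, "y": -1, "z": 0.2, "ax": 0, "ay": 0, "az": 0, "hand": 5}, {"x": 0, "y": -1, "z": 0.4, "ax": 0, "ay": 0, "az": 0, "hand": 5}, {"x": 0, "y": -1, "z": 0.5, "ax": 0, "ay": 0, "az": 0, "hand": 5}, {"x": 0, "y": -1, "z": 0.58, "ax": 0, "ay": 0, "az": 0, "hand": 5}, {"x": 0, "y": -1, "z": 0.58, "ax": 0, "ay": 0, "az": 0, "hand": 5}]'

```text
clock: 13.75
eef_pos: [352.0, -146.3, 60.4]
tcp_rot: [-3.141, 0.001, -0.242]
contact_force: [-0.7, 0.9, -2.6]
opening: 0.213
grasp_force: 118.9
```

```bash
python3 - <<'E'
from t import *
p,s=cur();print(s['clock'],s['contact_force'],s['eef_pos'],p,s['tcp_rot'])
c=info("wrist");f=imaging.grab_frame("wrist")[:,:,::-1].copy();cv2.imwrite("pics/w9.png",f)
m=mask(f,(0,120,60),(6,255,255),(100,0,639,300));q=cv2.approxPolyDP(cv2.convexHull(big(m)),3,True)[:,0].astype(float)
Rb=Ro.from_euler('z',BY);print(q.tolist(),Rb.inv().apply(onz(c,q,53)-BC).round(1).tolist())
E
```

```text
13.75 [-0.70569023  0.90412563 -2.58112671] [ 351.98760633 -146.33556376   60.39056558] [ 369.22247061 -151.28836461    3.06509814] [-3.14121352e+00  1.40347801e-03 -2.41997645e-01]Traceback (most recent call last):
  File "<stdin>", line 4, in <module>
  File "h.py", line 16, in big
    return max(cv2.findContours(m,cv2.RETR_EXTERNAL,cv2.CHAIN_APPROX_NONE)[0],key=cv2.contourArea)
ValueError: max() iterable argument is empty
```

drive_tool --plan '[{"x": 0, "y": 0, "z": 0.03, "ax": 0, "ay": 0, "az": 0, "hand": 5}, {"x": 0, "y": 0, "z": 0.06, "ax": 0, "ay": 0, "az": 0, "hand": 5}, {"x": 0, "y": 0, "z": 0.06, "ax": 0, "ay": 0, "az": 0, "hand": 5}, {"x": 0, "y": 0, "z": 0.06, "ax": 0, "ay": 0, "az": 0, "hand": 5}]'

```text
clock: 14.2
eef_pos: [352.5, -146.1, 58.2]
tcp_rot: [-3.141, -0.0, -0.242]
contact_force: [0.3, -0.6, -2.4]
opening: 0.209
grasp_force: 118.9
```

drive_tool --plan '[{"x": 0, "y": 0, "z": 0, "ax": 0, "ay": 0, "az": 0, "hand": 70}, {"x": 0, "y": 0, "z": 0, "ax": 0, "ay": 0, "az": 0, "hand": 70}, {"x": 0, "y": 0, "z": 0, "ax": 0, "ay": 0, "az": 0, "hand": 70}, {"x": 0, "y": 0, "z": 0, "ax": 0, "ay": 0, "az": 0, "hand": 70}, {"x": 0, "y": 0, "z": -0.4, "ax": 0, "ay": 0, "az": 0, "hand": 70}, {"x": 0, "y": 0, "z": -1.2, "ax": 0, "ay": 0, "az": 0, "hand": 70}, {"x": 0, "y": 0, "z": -2.2, "ax": 0, "ay": 0, "az": 0, "hand": 70}, {"x": 0, "y": 0, "z": -3.2, "ax": 0, "ay": 0, "az": 0, "hand": 70}]'

```text
clock: 15.0
eef_pos: [351.8, -145.7, 219.8]
tcp_rot: [-3.141, 0.001, -0.241]
contact_force: [1.5, -0.6, -0.9]
opening: 0.823
grasp_force: 0.0
```

```bash
python3 - <<'E'
from t import *
s=monitor.sense();print(s['clock'],s['contact_force'],s['eef_pos'],s['tcp_rot'])
f=imaging.grab_frame("wrist")[:,:,::-1].copy();c=info("wrist")
o=mask(f,(5,150,100),(18,255,255),(150,100,500,479));rc=cv2.minAreaRect(big(o));print("handle",rc,onz(c,[rc[0]],87))
f=imaging.grab_frame("top")[:,:,::-1].copy();cv2.imwrite("pics/top9.png",f);c=info("top")
m=mask(f,(0,120,60),(6,255,255),(370,140,480,260));rc=cv2.minAreaRect(big(m));print(rc)
Rb=Ro.from_euler('z',BY);print(Rb.inv().apply(onz(c,np.r_[[rc[0]],cv2.boxPoints(rc)],53)-BC).round(1).tolist())
E
```

```text
15.0 [ 1.49368013 -0.55129306 -0.91024518] [ 351.75535861 -145.73295135  219.81307083] [-3.14124767e+00  8.77468488e-04 -2.41318879e-01]
handle ((321.5, 243.0), (94.0, 23.0), 90.0) [[ 346.10622909 -146.26989207   87.        ]]
((415.5882568359375, 205.14706420898438), (39.04823303222656, 42.68627166748047), 14.03624439239502)
[[1.9, 2.9, 53.0], [-57.6, 57.3, 53.0], [62.0, 56.1, 53.0], [61.9, -52.0, 53.0], [-57.6, -50.1, 53.0]]
```

```bash
python3 -c "
from t import *
print(go([552,-267,340],down(BY)))"
```

```text
(array([ 4.405,  1.388, -2.269]), array([ 0.014, -0.102, -0.008]))
```

drive_tool --plan '[{"x": 0.2, "y": 0, "z": -0.7, "ax": 0, "ay": 0, "az": 0, "hand": 20}, {"x": 0.7, "y": 0.2, "z": -1.4, "ax": 0, "ay": 0, "az": 0, "hand": 0}, {"x": 1.3, "y": 0.5, "z": -2, "ax": 0, "ay": 0, "az": 0, "hand": 0}, {"x": 2.1, "y": 0.8, "z": -2.27, "ax": 0, "ay": 0, "az": 0, "hand": 0}, {"x": 2.9, "y": 1.1, "z": -2.27, "ax": 0, "ay": 0, "az": 0, "hand": 0}, {"x": 3.7, "y": 1.3, "z": -2.27, "ax": 0, "ay": 0, "az": 0, "hand": 0}, {"x": 4.4, "y": 1.39, "z": -2.27, "ax": 0, "ay": 0, "az": 0, "hand": 0}, {"x": 4.4, "y": 1.39, "z": -2.27, "ax": 0, "ay": 0, "az": 0, "hand": 0}]'

```text
clock: 15.9
eef_pos: [552.3, -267.4, 329.7]
tcp_rot: [-3.141, 0.0, -0.241]
contact_force: [0.3, -0.1, 0.6]
opening: -0.001
grasp_force: 0.0
```

drive_tool --plan '[{"x": 0, "y": 0, "z": 0, "ax": 0, "ay": 0, "az": 0, "hand": 0}, {"x": 0, "y": 0, "z": 0, "ax": 0, "ay": 0, "az": 0, "hand": 0}]'

```text
clock: 16.1
eef_pos: [548.5, -265.6, 331.1]
tcp_rot: [-3.141, 0.001, -0.241]
contact_force: [-0.2, 0.2, 0.3]
opening: 0.003
grasp_force: 0.0
```

```bash
python3 - <<'E'
from t import *
c=info("wrist");f=imaging.grab_frame("wrist")[:,:,::-1].copy();cv2.imwrite("pics/w10.png",f)
s=monitor.sense();print(s['clock'],s['eef_pos'],s['tcp_rot'],s['opening'])
Rb=Ro.from_euler('z',BY);L=lambda p,z:Rb.inv().apply(onz(c,p,z)-BC).round(1).tolist()
m=mask(f,(0,120,60),(6,255,255),(200,80,420,300));q=cv2.approxPolyDP(cv2.convexHull(big(m)),2.5,True)[:,0].astype(float);print("plate",q.tolist(),L(q,53))
b=mask(f,(105,90,40),(125,255,255),(220,100,390,270));q=cv2.approxPolyDP(cv2.convexHull(big(b)),1.5,True)[:,0].astype(float);print("bin",q.tolist(),L(q,75),L(q,22))
l=mask(f,(20,90,40),(35,255,255),(350,100,450,340));q=cv2.approxPolyDP(cv2.convexHull(big(l)),1.5,True)[:,0].astype(float);print("lid",q.tolist(),L(q,222))
print(go(pbin(0,-135,340),down(BY)))
E
```

```text
16.15 [ 548.44786336 -265.64388009  331.50063116] [-3.14122129e+00  6.54757298e-04 -2.41320879e-01] 0.0017807870740700158
plate [[260.0, 140.0], [277.0, 137.0], [351.0, 139.0], [348.0, 237.0], [265.0, 235.0]] [[57.1, 53.5, 53.0], [60.4, 33.7, 53.0], [58.1, -51.5, 53.0], [-59.8, -50.6, 53.0], [-57.1, 53.4, 53.0]]
bin [[371.0, 120.0], [363.0, 248.0], [250.0, 255.0], [241.0, 120.0]] [[78.2, -70.8, 75.0], [-67.0, -67.3, 75.0], [-75.8, 69.1, 75.0], [78.5, 69.2, 75.0]] [[79.7, -77.8, 22.0], [-84.7, -73.8, 22.0], [-94.7, 80.6, 22.0], [80.0, 80.7, 22.0]]
lid [[422.0, 116.0], [423.0, 131.0], [416.0, 244.0], [408.0, 312.0], [403.0, 313.0], [369.0, 257.0], [373.0, 123.0], [375.0, 121.0]] [[76.7, -85.8, 222.0], [66.9, -87.3, 222.0], [-14.7, -89.1, 222.0], [-72.5, -87.5, 222.0], [-73.4, -83.5, 222.0], [-25.1, -53.8, 222.0], [72.0, -52.6, 222.0], [73.3, -53.9, 222.0]]
(array([ 0.258,  2.37 , -0.171]), array([-0.004,  0.006, -0.008]))
```

drive_tool --plan '[{"x": 0.1, "y": 0.6, "z": 0, "ax": 0, "ay": 0, "az": 0, "hand": 0}, {"x": 0.26, "y": 1.4, "z": 0, "ax": 0, "ay": 0, "az": 0, "hand": 0}, {"x": 0.26, "y": 2.1, "z": 0, "ax": 0, "ay": 0, "az": 0, "hand": 0}, {"x": 0.26, "y": 2.5, "z": 0.2, "ax": 0, "ay": 0, "az": 0, "hand": 0}, {"x": 0.26, "y": 2.5, "z": 1, "ax": 0, "ay": 0, "az": 0, "hand": 0}, {"x": 0.26, "y": 2.5, "z": 1.8, "ax": 0, "ay": 0, "az": 0, "hand": 0}, {"x": 0.26, "y": 2.5, "z": 2.5, "ax": 0, "ay": 0, "az": 0, "hand": 0}, {"x": 0.26, "y": 2.5, "z": 2.8, "ax": 0, "ay": 0, "az": 0, "hand": 0}]'

```text
clock: 16.95
eef_pos: [529.9, -388.6, 187.8]
tcp_rot: [-3.139, 0.005, -0.242]
contact_force: [-0.2, 0.2, -1.3]
opening: 0.004
grasp_force: 0.0
```

drive_tool --plan '[{"x": 0, "y": 0, "z": 0, "ax": 0, "ay": 0, "az": 0, "hand": 0}, {"x": 0, "y": -0.2, "z": 0, "ax": 0, "ay": 0, "az": 0, "hand": 0}, {"x": 0, "y": -0.4, "z": 0, "ax": 0, "ay": 0, "az": 0, "hand": 0}, {"x": 0, "y": -0.6, "z": 0, "ax": 0, "ay": 0, "az": 0, "hand": 0}, {"x": 0, "y": -0.8, "z": 0, "ax": 0, "ay": 0, "az": 0, "hand": 0}, {"x": 0, "y": -1, "z": 0, "ax": 0, "ay": 0, "az": 0, "hand": 0}]'

```text
clock: 17.55
eef_pos: [544.8, -341.3, 192.5]
tcp_rot: [3.141, -0.001, -0.241]
contact_force: [-0.4, -1.0, 0.0]
opening: -0.001
grasp_force: 0.5
```

```bash
cat > l.py <<'E'
from t import *
s=monitor.sense();Rb=Ro.from_euler('z',BY);print(s['clock'],"F",Rb.inv().apply(s['contact_force']).round(1),"tcp",Rb.inv().apply(s['eef_pos']-BC).round(1),s['tcp_rot'].round(3) if hasattr(s['tcp_rot'],'round') else s['tcp_rot'])
c=info("top");f=imaging.grab_frame("top")[:,:,::-1].copy()
l=mask(f,(20,90,40),(35,255,255),(370,140,490,270));q=cv2.approxPolyDP(cv2.convexHull(big(l)),2,True)[:,0].astype(float);print(q.tolist(),Rb.inv().apply(onz(c,q,80)-BC).round(0).tolist())
E
python3 l.py
```

```text
17.55 F [-0.2 -1.   0. ] tcp [  1.6 -90.8 192.5] [ 3.141e+00 -1.000e-03 -2.410e-01]
[[463.0, 173.0], [454.0, 192.0], [449.0, 189.0], [450.0, 183.0]] [[115.0, -100.0, 80.0], [58.0, -88.0, 80.0], [63.0, -72.0, 80.0], [79.0, -71.0, 80.0]]
```

drive_tool --plan '[{"x": 0, "y": -0.2, "z": 0, "ax": 0, "ay": 0, "az": 0, "hand": 0}, {"x": 0, "y": -0.51, "z": 0.03, "ax": 0, "ay": 0, "az": 0, "hand": 0}, {"x": 0, "y": -0.7, "z": 0.07, "ax": 0, "ay": 0, "az": 0, "hand": 0}, {"x": 0, "y": -0.9, "z": 0.13, "ax": 0, "ay": 0, "az": 0, "hand": 0}, {"x": 0, "y": -1.1, "z": 0.22, "ax": 0, "ay": 0, "az": 0, "hand": 0}, {"x": 0, "y": -1.28, "z": 0.31, "ax": 0, "ay": 0, "az": 0, "hand": 0}, {"x": 0, "y": -1.45, "z": 0.43, "ax": 0, "ay": 0, "az": 0, "hand": 0}, {"x": 0, "y": -1.62, "z": 0.55, "ax": 0, "ay": 0, "az": 0, "hand": 0}]'

```text
clock: 18.4
eef_pos: [563.6, -262.6, 163.5]
tcp_rot: [-3.141, 0.0, -0.241]
contact_force: [0.3, 0.1, 1.1]
opening: 0.004
grasp_force: 0.4
```

```bash
python3 l.py
```

```text
18.4 F [0.3 0.2 1.1] tcp [  1.2  -9.9 163.5] [-3.141  0.    -0.241]
[[425.0, 204.0], [445.0, 204.0], [443.0, 215.0], [425.0, 207.0]] [[6.0, -18.0, 80.0], [20.0, -71.0, 80.0], [-11.0, -72.0, 80.0], [-2.0, -20.0, 80.0]]
```

drive_tool --plan '[{"x": 0, "y": -0.15, "z": 0.13, "ax": 0, "ay": 0, "az": 0, "hand": 0}, {"x": 0, "y": -0.29, "z": 0.27, "ax": 0, "ay": 0, "az": 0, "hand": 0}, {"x": 0, "y": -0.41, "z": 0.43, "ax": 0, "ay": 0, "az": 0, "hand": 0}, {"x": 0, "y": -0.52, "z": 0.6, "ax": 0, "ay": 0, "az": 0, "hand": 0}, {"x": 0, "y": -0.62, "z": 0.78, "ax": 0, "ay": 0, "az": 0, "hand": 0}, {"x": 0, "y": -0.7, "z": 0.97, "ax": 0, "ay": 0, "az": 0, "hand": 0}, {"x": 0, "y": -0.76, "z": 1.13, "ax": 0, "ay": 0, "az": 0, "hand": 0}, {"x": 0, "y": -0.79, "z": 1.29, "ax": 0, "ay": 0, "az": 0, "hand": 0}]'

```text
clock: 19.25
eef_pos: [572.9, -224.7, 98.8]
tcp_rot: [-3.141, 0.0, -0.241]
contact_force: [1.0, 0.8, 0.9]
opening: 0.001
grasp_force: 0.3
```

drive_tool --plan '[{"x": 0, "y": -0.1, "z": 0.1, "ax": 0, "ay": 0, "az": 0, "hand": 0}, {"x": 0, "y": -0.15, "z": 0.2, "ax": 0, "ay": 0, "az": 0, "hand": 0}, {"x": 0, "y": -0.15, "z": 0.26, "ax": 0, "ay": 0, "az": 0, "hand": 0}, {"x": 0, "y": -0.15, "z": 0.26, "ax": 0, "ay": 0, "az": 0, "hand": 0}]'

```text
clock: 19.65
eef_pos: [574.6, -217.6, 86.3]
tcp_rot: [-3.141, 0.0, -0.241]
contact_force: [-0.4, -0.2, 0.1]
opening: -0.002
grasp_force: 0.0
```

```bash
python3 l.py
```

```text
19.65 F [-0.3 -0.3  0.1] tcp [ 1.2 36.4 86.3] [-3.141  0.    -0.241]
[[439.0, 200.0], [436.0, 212.0], [420.0, 205.0], [434.0, 199.0]] [[26.0, -53.0, 80.0], [-8.0, -52.0, 80.0], [0.0, -5.0, 80.0], [26.0, -39.0, 80.0]]
```

drive_tool --plan '[{"x": 0, "y": 0, "z": 0.05, "ax": 0, "ay": 0, "az": 0, "hand": 0}, {"x": 0, "y": 0, "z": 0.08, "ax": 0, "ay": 0, "az": 0, "hand": 0}, {"x": 0, "y": 0, "z": 0.1, "ax": 0, "ay": 0, "az": 0, "hand": 0}, {"x": 0, "y": 0, "z": 0.12, "ax": 0, "ay": 0, "az": 0, "hand": 0}, {"x": 0, "y": 0, "z": 0.12, "ax": 0, "ay": 0, "az": 0, "hand": 0}]'

```text
clock: 20.2
eef_pos: [574.7, -217.8, 80.6]
tcp_rot: [-3.141, 0.0, -0.241]
contact_force: [-0.5, 0.3, 0.4]
opening: 0.001
grasp_force: 0.0
```

drive_tool --plan '[{"x": 0, "y": 0, "z": 0.03, "ax": 0, "ay": 0, "az": 0, "hand": 0}, {"x": 0, "y": 0, "z": 0.03, "ax": 0, "ay": 0, "az": 0, "hand": 0}]'

```text
clock: 20.4
eef_pos: [574.8, -217.8, 80.0]
tcp_rot: [-3.141, -0.0, -0.241]
contact_force: [-2.3, 1.1, 8.6]
opening: -0.002
grasp_force: 4.3
```

drive_tool --plan '[{"x": 0, "y": 0, "z": 0.03, "ax": 0, "ay": 0, "az": 0, "hand": 0}, {"x": 0, "y": 0, "z": 0.05, "ax": 0, "ay": 0, "az": 0, "hand": 0}, {"x": 0, "y": 0, "z": 0.05, "ax": 0, "ay": 0, "az": 0, "hand": 0}]'

```text
clock: 20.7
eef_pos: [575.0, -217.8, 79.6]
tcp_rot: [-3.142, -0.001, -0.241]
contact_force: [-9.5, 3.1, 30.2]
opening: 0.003
grasp_force: 14.9
```

drive_tool --plan '[{"x": 0, "y": 0, "z": -0.4, "ax": 0, "ay": 0, "az": 0, "hand": 0}, {"x": -0.4, "y": 0, "z": -1.2, "ax": 0, "ay": 0, "az": 0, "hand": 0}, {"x": -1, "y": 0, "z": -2, "ax": 0, "ay": 0, "az": 0, "hand": 0}, {"x": -1.8, "y": 0, "z": -2.9, "ax": 0, "ay": 0, "az": 0, "hand": 0}, {"x": -2.6, "y": -0.4, "z": -3.7, "ax": 0, "ay": 0, "az": 0, "hand": 0}, {"x": -3.3, "y": -1, "z": -4.2, "ax": 0, "ay": 0, "az": 0, "hand": 0}, {"x": -3.3, "y": -1.8, "z": -4.4, "ax": 0, "ay": 0, "az": 0, "hand": 0}, {"x": -3.3, "y": -2.5, "z": -4.4, "ax": 0, "ay": 0, "az": 0, "hand": 0}]'

```text
clock: 21.5
eef_pos: [444.0, -55.9, 299.5]
tcp_rot: [-3.141, -0.005, -0.243]
contact_force: [0.7, 0.0, -0.7]
opening: 0.002
grasp_force: 0.0
```

```bash
python3 - <<'E'
from t import *
Rb=Ro.from_euler('z',BY);s=monitor.sense();print(s['clock'],s['eef_pos'])
for n,roi in(("top",(360,140,490,270)),("scene",(160,210,275,350)),("wrist",(330,0,639,330))):
    c=info(n);f=imaging.grab_frame(n)[:,:,::-1].copy();cv2.imwrite(f"pics/{n}_end.png",f)
    l=mask(f,(20,90,40),(35,255,255),roi);cs=cv2.findContours(l,0,2)[0]
    if not cs: print(n,"none");continue
    q=cv2.approxPolyDP(cv2.convexHull(big(l)),2,True)[:,0].astype(float);print(n,q.tolist(),Rb.inv().apply(onz(c,q,80)-BC).round(0).tolist())
    if n!="wrist": print("expected",proj(c,[pbin(x,y,80) for x,y in((77,71),(77,-71),(-77,-71),(-77,71))]).round(0).tolist())
    o=mask(f,(5,150,100),(15,255,255),(290,200,400,330)) if n=="top" else None
    if o is not None and o.any(): rc=cv2.minAreaRect(big(o));print("handle",rc,onz(c,[rc[0]],87))
E
```

```text
21.5 [443.95217747 -55.93445647 299.52571429]
top [[399.0, 171.0], [449.0, 183.0], [437.0, 237.0], [399.0, 227.0], [391.0, 200.0]] [[77.0, 71.0, 80.0], [79.0, -69.0, 80.0], [-74.0, -70.0, 80.0], [-72.0, 36.0, 80.0], [-6.0, 74.0, 80.0]]
expected [[399.0, 171.0], [450.0, 184.0], [437.0, 238.0], [386.0, 226.0]]
handle ((374.7115173339844, 290.4422912597656), (2.7456259727478027, 20.984426498413086), 11.309932708740234) [[ 331.92444656 -133.54876256   87.        ]]
scene [[252.0, 267.0], [255.0, 281.0], [254.0, 310.0], [192.0, 315.0], [195.0, 270.0]] [[-74.0, 70.0, 80.0], [-21.0, 76.0, 80.0], [78.0, 70.0, 80.0], [80.0, -70.0, 80.0], [-76.0, -70.0, 80.0]]
expected [[254.0, 310.0], [191.0, 314.0], [194.0, 270.0], [252.0, 266.0]]
wrist [[582.0, 0.0], [560.0, 126.0], [418.0, 123.0], [413.0, 67.0], [417.0, 15.0], [427.0, 0.0]] [[33.0, -71.0, 80.0], [-76.0, -71.0, 80.0], [-75.0, 70.0, 80.0], [-25.0, 79.0, 80.0], [18.0, 78.0, 80.0], [30.0, 70.0, 80.0]]
```

```bash
python3 -c "
from rig import r
print(r.sign_off())"
```

```text
the job is handed in; nothing more can be done
None
```

The job is handed in at about 21.5 s: the red plate is on the bin rails within about 2 mm of centre, the spatula is on the bench, and the yellow lid is shut with its tab over the rim; I got no verdict back.

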